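Bench test of refurbished blower control modules

TASK

Load every control module on the bench upright into a pocket of its own in the rack tray while both switches are still off, then flip the cooling fan's switch (black bat) on and after it the test supply's switch (red bat). With both on, take the infrared thermometer and check the modules in the order blue, yellow, green, grey (skipping any that is not there): point its nose straight down at each module's black dot from about 5 cm above, so that its line of sight stays within the dot, and hold it steady there for two full seconds. Then stand the thermometer back in its holster nose down, flip the test supply off and only after that the fan; the supply must never be on without the fan, any module that gets knocked out of its pocket is put back, and the other things on the bench are to be left alone.

Things in the scene. Friction and masses are not known exactly. Their poses are not given: they have to be found in the camera images.
- blue_mid (a point): Blue control module, a loose block 60 (its x) x 40 (its y) x 56 mm high, about 0.2 kg, with a heavy dark steel base 18 mm high; this point is its centre, 28 mm above its underside. May be absent.
- blue_dot (a point): Centre of the black measuring dot (20 mm across, white rim) on top of the blue module, 28 mm above its centre.
- yellow_mid (a point): Yellow control module, a loose block 60 (its x) x 40 (its y) x 56 mm high, about 0.2 kg, with a heavy dark steel base 18 mm high; this point is its centre, 28 mm above its underside. May be absent.
- yellow_dot (a point): Centre of the black measuring dot (20 mm across, white rim) on top of the yellow module, 28 mm above its centre.
- green_mid (a point): Green control module, a loose block 60 (its x) x 40 (its y) x 56 mm high, about 0.2 kg, with a heavy dark steel base 18 mm high; this point is its centre, 28 mm above its underside. May be absent.
- green_dot (a point): Centre of the black measuring dot (20 mm across, white rim) on top of the green module, 28 mm above its centre.
- grey_mid (a point): Grey control module, a loose block 60 (its x) x 40 (its y) x 56 mm high, about 0.2 kg, with a heavy dark steel base 18 mm high; this point is its centre, 28 mm above its underside. May be absent.
- grey_dot (a point): Centre of the black measuring dot (20 mm across, white rim) on top of the grey module, 28 mm above its centre.
- pocket0 (a point): Centre of the floor of one pocket of the flat aluminium rack tray (172 x 176 mm, fixed to the bench). The pocket is 70 mm long (this point's x) by 52 mm wide (y), its floor 4 mm above the bench and its walls 12 mm high (16 mm above the bench); a module stands in it upright, its long side along the pocket's long side, either way round. Pocket centres lie 80 mm apart in x and 86 mm in y; any module may go in any pocket.
- pocket1 (a point): Centre of the floor of one pocket of the flat aluminium rack tray (172 x 176 mm, fixed to the bench). The pocket is 70 mm long (this point's x) by 52 mm wide (y), its floor 4 mm above the bench and its walls 12 mm high (16 mm above the bench); a module stands in it upright, its long side along the pocket's long side, either way round. Pocket centres lie 80 mm apart in x and 86 mm in y; any module may go in any pocket.
- pocket2 (a point): Centre of the floor of one pocket of the flat aluminium rack tray (172 x 176 mm, fixed to the bench). The pocket is 70 mm long (this point's x) by 52 mm wide (y), its floor 4 mm above the bench and its walls 12 mm high (16 mm above the bench); a module stands in it upright, its long side along the pocket's long side, either way round. Pocket centres lie 80 mm apart in x and 86 mm in y; any module may go in any pocket.
- pocket3 (a point): Centre of the floor of one pocket of the flat aluminium rack tray (172 x 176 mm, fixed to the bench). The pocket is 70 mm long (this point's x) by 52 mm wide (y), its floor 4 mm above the bench and its walls 12 mm high (16 mm above the bench); a module stands in it upright, its long side along the pocket's long side, either way round. Pocket centres lie 80 mm apart in x and 86 mm in y; any module may go in any pocket.
- fan_box: Grey switch box of the cooling fan, 90 x 70 x 45 mm high, fixed to the bench, with a black toggle bat on top and a black stripe on its white plate at the 'on' end. Origin: centre of its underside; the bat swings in the box's x-z plane about a pivot 48 mm above the origin: towards the box's -x end is off, towards +x (the stripe) is on. The bat is 42 mm long from the pivot, 10 mm thick with a 13 mm ball end.
- fan (a joint): Bat of the cooling fan (black bat) switch: 0 = off (leaning 0.45 rad to the box's -x), 0.9 = on (leaning 0.45 rad to +x). A spring holds it at either side: about 2 to 3 N at the tip takes it to the centre (0.45), past which it snaps over by itself. Reads 0 at the start.
- supply_box: Grey switch box of the test supply, 90 x 70 x 45 mm high, fixed to the bench, with a red toggle bat on top and a red stripe on its white plate at the 'on' end. Origin: centre of its underside; the bat swings in the box's x-z plane about a pivot 48 mm above the origin: towards the box's -x end is off, towards +x (the stripe) is on. The bat is 42 mm long from the pivot, 10 mm thick with a 13 mm ball end.
- supply (a joint): Bat of the test supply (red bat) switch: 0 = off (leaning 0.45 rad to the box's -x), 0.9 = on (leaning 0.45 rad to +x). A spring holds it at either side: about 2 to 3 N at the tip takes it to the centre (0.45), past which it snaps over by itself. Reads 0 at the start.
- thermo_mid (a point): Stick-shaped infrared thermometer, orange and black, 135 mm tall, about 0.14 kg, standing nose down in its holster; this point is its centre, 67.5 mm above its nose. Above 30 mm it is a bar 30 (its x) x 26 mm (its y), gripped by its upper half; below is a round nose 24 mm across. It sees straight out of the nose along its length (its -z).
- thermo_nose (a point): Centre of the thermometer's nose (its lower end).
- holster_floor (a point): Centre of the inner floor of the black holster, 5 mm above the bench; a square cup fixed to the bench, 42 mm square inside, its rim 60 mm above the bench.
- spraycan: Blue spray can, 56 mm across, 150 mm tall; loose bystander, to be left alone. Origin at its underside.
- collar: Galvanised duct collar, 100 mm across, 60 mm high; loose bystander, to be left alone. Origin at its underside.
- tape: Roll of grey tape, 90 mm across, 45 mm high; loose bystander, to be left alone. Origin at its underside.
- screwdriver: Screwdriver with a red handle, lying down; loose bystander, to be left alone. Origin at its underside.
Mind the look-alikes: they are no part of the job. What is shaped like the part that bears thermo_mid but pink is not meant.

How it is judged:
On the way, in this order (a step that is already met when the one before it is completed fails the run):
1. every module present stands in a pocket, both switches off ((horizontal distance between blue_mid and pocket0 below 0.013 m or horizontal distance between blue_mid and pocket1 below 0.013 m or horizontal distance between blue_mid and pocket2 below 0.013 m or horizontal distance between blue_mid and pocket3 below 0.013 m) and height (world z) of each of blue_mid, yellow_mid, green_mid, grey_mid below 0.037 m and angle between each of blue_mid, yellow_mid, green_mid, grey_mid's own z axis and vertical below 0.1 rad and (horizontal distance between yellow_mid and pocket0 below 0.013 m or horizontal distance between yellow_mid and pocket1 below 0.013 m or horizontal distance between yellow_mid and pocket2 below 0.013 m or horizontal distance between yellow_mid and pocket3 below 0.013 m) and (horizontal distance between green_mid and pocket0 below 0.013 m or horizontal distance between green_mid and pocket1 below 0.013 m or horizontal distance between green_mid and pocket2 below 0.013 m or horizontal distance between green_mid and pocket3 below 0.013 m) and (horizontal distance between grey_mid and pocket0 below 0.013 m or horizontal distance between grey_mid and pocket1 below 0.013 m or horizontal distance between grey_mid and pocket2 below 0.013 m or horizontal distance between grey_mid and pocket3 below 0.013 m) and value of joint each of fan, supply below 0.2 rad), for 0.3 s.
2. the fan is switched on, the supply still off (value of joint fan above 0.7 rad and value of joint supply below 0.2 rad), for 0.2 s.
3. the test supply is switched on, the fan running (value of joint each of supply, fan above 0.7 rad), for 0.2 s.
4. the thermometer is held on the blue module's dot for 1.6 s: line of sight within 10 mm of the dot's centre, nose 20 to 90 mm from it (x of blue_dot in the frame of thermo_nose between -0.01 and 0.01 m and y of blue_dot in the frame of thermo_nose between -0.01 and 0.01 m and z of blue_dot in the frame of thermo_nose between -0.09 and -0.02 m), for 1.6 s.
5. the thermometer is held on the yellow module's dot for 1.6 s: line of sight within 10 mm of the dot's centre, nose 20 to 90 mm from it (x of yellow_dot in the frame of thermo_nose between -0.01 and 0.01 m and y of yellow_dot in the frame of thermo_nose between -0.01 and 0.01 m and z of yellow_dot in the frame of thermo_nose between -0.09 and -0.02 m), for 1.6 s.
6. the thermometer is held on the green module's dot for 1.6 s: line of sight within 10 mm of the dot's centre, nose 20 to 90 mm from it (x of green_dot in the frame of thermo_nose between -0.01 and 0.01 m and y of green_dot in the frame of thermo_nose between -0.01 and 0.01 m and z of green_dot in the frame of thermo_nose between -0.09 and -0.02 m), for 1.6 s.
7. the thermometer is held on the grey module's dot for 1.6 s: line of sight within 10 mm of the dot's centre, nose 20 to 90 mm from it (x of grey_dot in the frame of thermo_nose between -0.01 and 0.01 m and y of grey_dot in the frame of thermo_nose between -0.01 and 0.01 m and z of grey_dot in the frame of thermo_nose between -0.09 and -0.02 m), for 1.6 s.
8. the thermometer stands in its holster, both switches still on (all of step 3 and horizontal distance between thermo_nose and holster_floor below 0.02 m and height (world z) of thermo_nose below 0.012 m and angle between thermo_mid's own z axis and vertical below 0.25 rad), for 0.3 s.
9. the supply is switched off, the fan still on (all of step 2), for 0.2 s.
10. the fan is switched off (value of joint each of fan, supply below 0.2 rad), for 0.2 s.
At the end, for the whole second after the job is handed in: Every module present stands upright in a pocket of the tray (centre within 13 mm of the pocket's centre, on its floor), the thermometer stands nose down in its holster, and both switches are off (all of step 10 and (horizontal distance between blue_mid and pocket0 below 0.013 m or horizontal distance between blue_mid and pocket1 below 0.013 m or horizontal distance between blue_mid and pocket2 below 0.013 m or horizontal distance between blue_mid and pocket3 below 0.013 m) and height (world z) of each of blue_mid, yellow_mid, green_mid, grey_mid below 0.037 m and angle between each of blue_mid, yellow_mid, green_mid, grey_mid's own z axis and vertical below 0.1 rad and (horizontal distance between yellow_mid and pocket0 below 0.013 m or horizontal distance between yellow_mid and pocket1 below 0.013 m or horizontal distance between yellow_mid and pocket2 below 0.013 m or horizontal distance between yellow_mid and pocket3 below 0.013 m) and (horizontal distance between green_mid and pocket0 below 0.013 m or horizontal distance between green_mid and pocket1 below 0.013 m or horizontal distance between green_mid and pocket2 below 0.013 m or horizontal distance between green_mid and pocket3 below 0.013 m) and (horizontal distance between grey_mid and pocket0 below 0.013 m or horizontal distance between grey_mid and pocket1 below 0.013 m or horizontal distance between grey_mid and pocket2 below 0.013 m or horizontal distance between grey_mid and pocket3 below 0.013 m) and horizontal distance between thermo_nose and holster_floor below 0.02 m and height (world z) of thermo_nose below 0.012 m and angle between thermo_mid's own z axis and vertical below 0.25 rad); the robot touches nothing.
It fails at once if the test supply is on while the fan is off (value of joint supply above 0.6 rad and value of joint fan below 0.3 rad).
It fails at once if a bystander is moved by more than 40 mm (distance of any of spraycan, collar, tape, screwdriver from where it was at the start of the episode above 0.04 m).
Of mod_blue, mod_yellow, mod_green, mod_grey only 2 to 4 are there at a start; the rules pass over those that are not, and their reading is None.
At some moment in a run one of mod_blue, mod_yellow, mod_green, mod_grey may be knocked a few centimetres aside while the robot is not near it.
It also fails if it takes over 210 s, if anything falls off the work surface, if the arm or the gripper's body presses on something with over 40 N, if the wrist force passes 120 N, or if a joint passes its speed limit or range.

ROBOT

A 7-joint arm with a two-finger parallel gripper is mounted at the origin on the work surface. World frame = base frame: x ahead of the robot, y to its left, z up, the work surface at z = 0. Lengths are in m, angles in rad, forces in N, time in s.
With the tool pointing down it reaches from about 0.425 to 1.025 m from the base axis. Payload 9.4 kg.
Tool frame: the origin (TCP) lies at the very end of the fingers, on their centre line; the grasp point (between the pads) lies 19 mm behind it; x points along the fingers, z is the direction in which the jaws open and shut, and the axes are right-handed (so a half turn about x gives the same grasp; the last joint's range is limited). The gripper opens to 85 mm and grips with 20 to 120 N. Pads are 22 mm wide; open, the fingers measure 114 mm over their backs; the gripper's body (76 mm by 85 mm) begins 54 mm behind the grasp point. The pads swing forward as they close: fully open they stand 13 mm farther back than shut.
Start: joints at [-1.38, 0.599, -0.003, 1.599, 0.002, 0.943, -0.08], TCP at [0.192, 0.699, 0.231] pointing down, gripper open.
Joint ranges: [-2.57, 2.57], [-0.35, 1.97], [-1.29, 1.29], [0.11, 2.56], [-1.05, 4.19], [0.11, 1.86], [-2.63, 2.63]. Speed limits (rad/s): [2.22, 2.22, 3.01, 3.01, 3.14, 3.14, 3.14].

INTERFACE

Orientations are given as a unit quaternion [x, y, z, w].
In Python, from bench import bot, capture, camera_params, sign_off gives the robot as it stands. The module is installed in compiled form; this text tells all that it offers.
- The arm moves only by the tool move_arm, never from a script. Its argument "steps" is a list of rows, each an object of numbers: "claw": the opening, from 0 (shut) to 1 (fully open); "tx", "ty", "tz": the shift along the tool's x, y, z in cm; "ax", "ay", "az": the turn, a rotation vector about the tool's x, y, z in rad. In form: [{"claw": .., "tx": .., "ty": .., "tz": .., "ax": .., "ay": .., "az": ..}, ...]. A call has 1 to 10 rows; each row shifts and turns the commanded pose from where the row before left it, along the tool's axes as they then stand; what a row does not reach is not made up. A row lasts 1/8 s, in which the tool goes at most 62.5 mm and 10.7 degrees, less where a joint would pass 70% of its speed; a pose out of reach is approached as far as the arm can. A call with a gripper value outside its range is refused whole. The fingers move at their own pace and stop on an object; the grip force is fixed at half the most. Time passes only in rows, so rows that do not move let the fingers close. It gives the time, the measured TCP pose, the force and the opening at its end, in the units of the state.
- bot.get_obs(): the state, without advancing time (a new reading comes with each control period).
- capture(name): name is "scene" or "side" or "wrist"; returns (picture, depth): 400x640x3 uint8, blue, green, red; 400x640 float32, m along the optical axis (not along the pixel's ray), 0 where there is no reading.
- camera_params(name): a dict with "fx", "fy", "cx", "cy" (pixels), "k1" (the pictures are not rectified: a ray, as slopes to the right and down, at radius r is drawn at 1 + k1 r^2 times it, then the intrinsics apply), "extrinsics" (4x4, takes a point from camera to world coordinates). Camera axes: x right, y down, z forward; pixel columns grow to the right and rows downward; lengths in m; the calibration is good to about 2 mm. A picture is of the moment at which its call begins: read the wrist's pose just before it. camera_params takes no time and is no camera call; for the wrist camera it gives the pose at the moment of the call.
- sign_off(): hands the job in, once; it reports no verdict.
The state is a dict: "time": time; "q": joint angles; "joint_velocities": joint speeds; "joint_efforts": joint torques, N m; "ee_pos": TCP position; "tcp_rot": TCP orientation; "contact_force": force on the tool from outside, world axes, zero at the start; "ft_torque": the same for the moment, N m; "grip_width": opening from 0.0 (shut) to 1.0 (fully open).
Only numpy, scipy, OpenCV 4.12 (cv2) and the standard library are available. Lean on these libraries where they do the work, as an engineer would, in place of code of your own. Each camera call takes 0.05 s, during which the arm holds its last target. There are 200 camera calls.

## Working session

There is one attempt and no reset: what is moved stays moved. The work goes in short steps, Python scripts to look and compute and a tool call to move; the robot and the scene stay as the last step left them, time stands still between calls to the robot, and variables do not carry over. Pictures are saved under pics/ and viewed, about 12 in all and at most 16, crops included, and the job is handed in when it is done.

Besides the shell and the picture viewer there is one more tool, called after "Request:" as name(argument=value, ...) on one line, values as JSON. move_arm: Moves the arm, as the interface text tells. Its arguments: {"type":"object","properties":{"steps":{"type":"array","items":{"type":"object","properties":{"claw":{"type":"number"},"tx":{"type":"number"},"ty":{"type":"number"},"tz":{"type":"number"},"ax":{"type":"number"},"ay":{"type":"number"},"az":{"type":"number"}}}}},"required":["steps"]}

```bash
mkdir -p pics
cat > h.py <<'E'
import numpy as np, cv2
from bench import bot, capture, camera_params, sign_off
from scipy.spatial.transform import Rotation as R
def params(n): return camera_params(n)
def rays(P,uv):
    uv=np.atleast_2d(np.float64(uv))
    K=np.array([[P['fx'],0,P['cx']],[0,P['fy'],P['cy']],[0,0,1.]])
    s=cv2.undistortPoints(uv[:,None],K,np.array([P['k1'],0,0,0,0.]))[:,0]
    # k1 model as forward distortion, same as OpenCV
    return np.c_[s,np.ones(len(s))]
def onplane(P,uv,z):
    E=np.array(P['extrinsics']);d=rays(P,uv)@E[:3,:3].T;o=E[:3,3]
    return o+d*((z-o[2])/d[:,2])[:,None]
def cloud(P,D):
    v,u=np.mgrid[:400,:640];uv=np.c_[u.ravel(),v.ravel()]
    E=np.array(P['extrinsics']);p=rays(P,uv)*D.ravel()[:,None]
    return (p@E[:3,:3].T+E[:3,3]).reshape(400,640,3)
def snap(n,f=None):
    P=params(n);I,D=capture(n);I=np.array(I)
    if f: cv2.imwrite('pics/'+f,I)
    return P,I,D
def st():
    o=bot.get_obs();r=R.from_quat(o['tcp_rot']).as_matrix()
    print('t',round(o['time'],2),'tcp',np.round(o['ee_pos'],4),'x',np.round(r[:,0],3),'z',np.round(r[:,2],3),'F',np.round(o['contact_force'],1),'g',round(o['grip_width'],3));return o,r
E
python3 - <<'E'
from h import *
st()
for n in ('scene','side','wrist'):
    P,I,D=snap(n,n+'0.png'); print(n,P['fx'],P['k1'],np.round(P['extrinsics'],3).tolist())
    np.savez(n+'0.npz',I=I,D=D,**{k:P[k] for k in P})
E
```

```text
t 0.0 tcp [0.1918 0.6987 0.2304] x [-0.    -0.002 -1.   ] z [ 0.265  0.964 -0.002] F [-0.1 -0.5  0.6] g 1.001
scene 481.96916583719263 -0.05568701670141758 [[-0.275, 0.606, -0.746, 1.587], [0.961, 0.171, -0.216, 0.273], [-0.003, -0.777, -0.63, 0.909], [0.0, 0.0, 0.0, 1.0]]
side 435.4622921478059 -0.09780420853902148 [[0.975, -0.142, 0.172, 0.405], [-0.222, -0.555, 0.802, -0.991], [-0.018, -0.82, -0.573, 0.769], [0.0, 0.0, 0.0, 1.0]]
wrist 306.0244653701889 -0.055676817753888046 [[0.263, 0.927, 0.266, 0.125], [0.965, -0.253, -0.075, 0.718], [-0.002, 0.276, -0.961, 0.373], [0.0, 0.0, 0.0, 1.0]]
```

View pics/scene0.png

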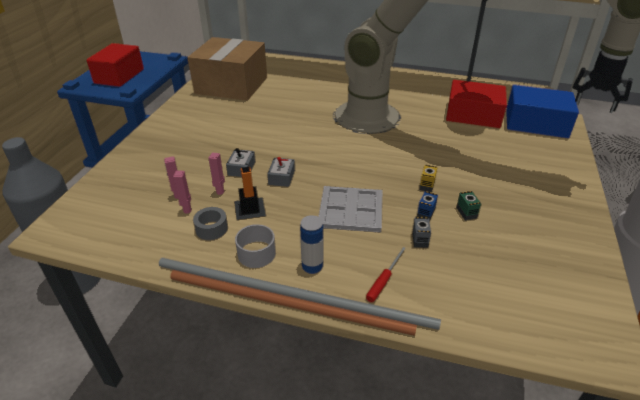

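View pics/side0.png

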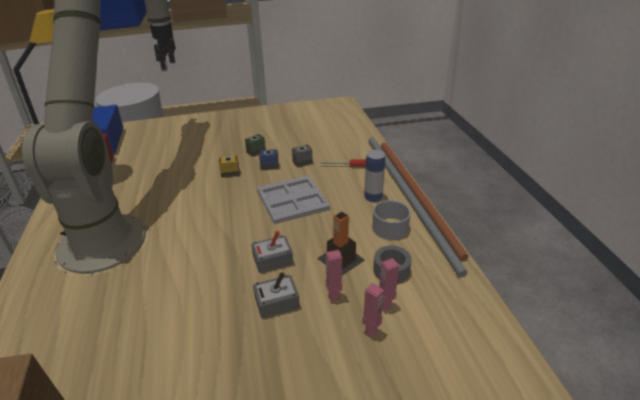

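The scene view shows all four modules (yellow 428,177; blue 427,204; green 468,205; grey 421,231), with the tray at 352,208. The fan box is at 240,160, the supply box at 281,170, and the orange thermometer in its holster at 248,195. The three pink look-alikes stand to its left.

Run:
```python
from h import *
C={}
for n in('scene','side'):
    d=np.load(n+'0.npz');P={k:d[k] for k in d.files};C[n]=(cloud(P,d['D']),d['I'],P)
X,I,P=C['scene']
def near(n,u,v,r,zlo,zhi):
    X=C[n][0];vv,uu=np.mgrid[:400,:640];m=(abs(uu-u)<r)&(abs(vv-v)<r)&(X[...,2]>zlo)&(X[...,2]<zhi);return X[m]
print('table z',np.median(X[300:310,100:140,2]))
def rect(name,n,u,v,r,lo,hi):
    p=near(n,u,v,r,lo,hi)
    if len(p)<5: print(name,n,'few');return
    c,s,a=cv2.minAreaRect((p[:,:2]*1000).astype(np.float32));b=cv2.boxPoints((c,s,a));e=(b[1]-b[0],b[2]-b[1]);l=max(e,key=np.linalg.norm)
    print(name,n,'c',np.round(c,0),'size',np.round(s,0),'long ang',round(np.degrees(np.arctan2(l[1],l[0]))%180,1),'z',np.round(np.percentile(p[:,2],[50,95]),3),len(p))
for nm,a,b in(('yellow',(428,177),(229,166)),('blue',(427,204),(269,159)),('green',(468,205),(255,144)),('grey',(421,231),(302,155))):
    rect(nm,'scene',*a,16,.048,.07);rect(nm,'side',*b,14,.048,.07)
rect('tray','scene',352,208,36,.009,.022);rect('tray','side',293,198,37,.009,.022)
for nm,a,b in(('fan',(240,160),(277,292)),('supply',(281,170),(272,252))):
    rect(nm,'scene',*a,18,.037,.051);rect(nm,'side',*b,27,.037,.051);rect(nm+' bat','scene',*a,18,.068,.11);rect(nm+' bat','side',*b,30,.068,.11)
rect('thermo','scene',248,185,20,.12,.15);rect('thermo','side',341,225,18,.12,.16)
rect('holster rim','scene',250,205,16,.05,.066);rect('holster rim','side',341,245,18,.05,.066)
a=cv2.resize(I[130:260,130:500],None,fx=2.1,fy=2.1,interpolation=cv2.INTER_CUBIC);cv2.imwrite('pics/zoom.png',a)
```

```text
table z -0.748268057595734
yellow scene c [410. 262.] size [ 41. 141.] long ang 178.5 z [0.058 0.061] 198
yellow side c [371. 264.] size [48. 59.] long ang 177.5 z [0.056 0.059] 151
blue scene c [539. 269.] size [ 43. 131.] long ang 172.6 z [0.057 0.061] 281
blue side c [504. 276.] size [45. 59.] long ang 170.0 z [0.056 0.06 ] 142
green scene c [470. 387.] size [68. 45.] long ang 29.3 z [0.057 0.061] 255
green side c [484. 335.] size [ 64. 161.] long ang 105.9 z [0.056 0.059] 201
grey scene c [618. 270.] size [67. 41.] long ang 13.0 z [0.057 0.061] 287
grey side c [617. 273.] size [62. 49.] long ang 10.3 z [0.056 0.059] 145
tray scene c [548.  65.] size [178. 176.] long ang 9.8 z [0.017 0.02 ] 1472
tray side c [564. 111.] size [318. 231.] long ang 80.8 z [0.015 0.018] 1401
fan scene c [ 472. -316.] size [161.  71.] long ang 7.0 z [0.047 0.05 ] 350
fan side c [ 443. -320.] size [92. 73.] long ang 4.3 z [0.045 0.049] 962
fan bat scene c [ 461. -319.] size [13. 15.] long ang 179.3 z [0.085 0.092] 23
fan bat side c [ 456. -319.] size [20.  9.] long ang 18.4 z [0.082 0.092] 56
supply scene c [ 454. -179.] size [99. 70.] long ang 6.7 z [0.047 0.05 ] 380
supply side c [ 459. -221.] size [ 91. 156.] long ang 97.5 z [0.045 0.048] 733
supply bat scene c [ 472. -177.] size [13. 11.] long ang 41.7 z [0.086 0.093] 22
supply bat side c [ 463. -247.] size [152.  19.] long ang 84.8 z [0.083 0.091] 97
thermo scene c [ 623. -215.] size [33. 26.] long ang 29.7 z [0.138 0.144] 124
thermo side c [ 620. -216.] size [32. 29.] long ang 38.0 z [0.137 0.141] 178
holster rim scene c [ 623. -218.] size [56. 52.] long ang 27.5 z [0.059 0.065] 154
holster rim side c [ 621. -218.] size [54. 53.] long ang 27.7 z [0.058 0.063] 243
```

View pics/zoom.png

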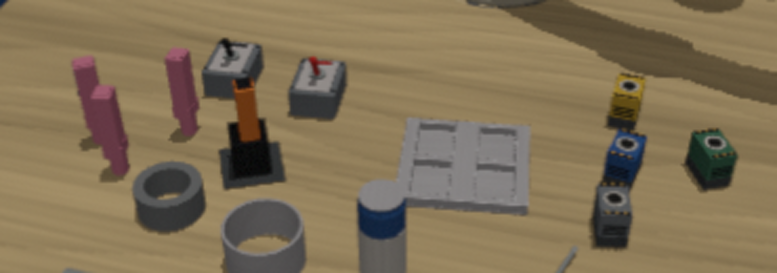

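```bash
cat >> h.py <<'E'
def plan(p,ang):
    o,r=st();a=np.radians(ang)
    x=np.array([0,0,-1.]);z=np.array([np.cos(a),np.sin(a),0]);T=np.c_[x,np.cross(z,x),z]
    rv=R.from_matrix(r.T@T).as_rotvec();d=T.T@(np.array(p)-o['ee_pos'])*100
    print('turn first',np.round(rv,3),'then shift cm',np.round(d,2))
E
python3 -c "
from h import *
plan([.5,.17,.3],95)"
```

```text
t 0.15 tcp [0.1918 0.6988 0.2306] x [-0.    -0.001 -1.   ] z [ 0.265  0.964 -0.001] F [-0.6 -0.2 -0.5] g 0.999
turn first [-0.355 -0.001 -0.   ] then shift cm [ -6.94 -26.09 -55.37]
```

Request:
move_arm(steps=[{"ax":-0.12,"tx":-2},{"ax":-0.12,"tx":-2},{"ax":-0.115,"tx":-3},{"ty":-2.4,"tz":-5},{"ty":-2.4,"tz":-5},{"ty":-2.4,"tz":-5},{"ty":-2.4,"tz":-5},{"ty":-2.4,"tz":-5},{"ty":-2.4,"tz":-5},{"ty":-2.4,"tz":-5}])

```text
schema error: expected keys claw, tx, ty, tz, ax, ay, az
```

Request:
move_arm(steps=[{"ty":-2.4,"tz":-5},{"ty":-2.4,"tz":-5},{"ty":-2.4,"tz":-5},{"ty":-2.1,"tz":-5},{},{}])

```text
schema error: expected keys claw, tx, ty, tz, ax, ay, az
```

Run:
```python
from h import *
st()
P,I,D=snap('wrist','w1.png');np.savez('w1.npz',I=I,D=D,**P)
```

```text
t 0.15 tcp [0.1918 0.6988 0.2306] x [-0.    -0.001 -1.   ] z [ 0.265  0.964 -0.001] F [-0.6 -0.2 -0.5] g 0.999
```

View pics/w1.png

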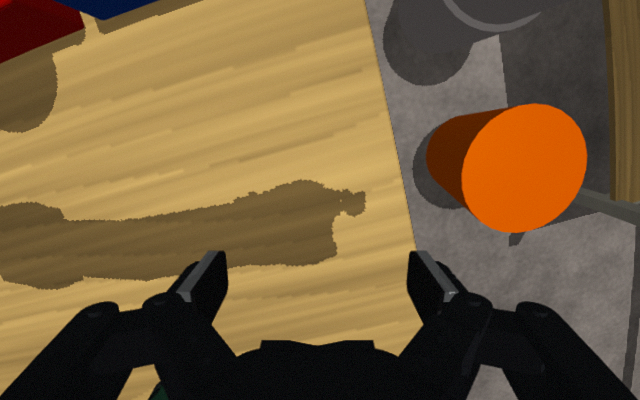

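The move was refused because every row needs all its keys. The wrist picture shows only the bare table edge and an orange cylinder on the floor at (520,170).

Request:
move_arm(steps=[{"claw":1,"tx":-2,"ty":0,"tz":0,"ax":-0.12,"ay":0,"az":0},{"claw":1,"tx":-2,"ty":0,"tz":0,"ax":-0.12,"ay":0,"az":0},{"claw":1,"tx":-3,"ty":0,"tz":0,"ax":-0.115,"ay":0,"az":0},{"claw":1,"tx":0,"ty":-2.4,"tz":-5,"ax":0,"ay":0,"az":0},{"claw":1,"tx":0,"ty":-2.4,"tz":-5,"ax":0,"ay":0,"az":0},{"claw":1,"tx":0,"ty":-2.4,"tz":-5,"ax":0,"ay":0,"az":0},{"claw":1,"tx":0,"ty":-2.4,"tz":-5,"ax":0,"ay":0,"az":0},{"claw":1,"tx":0,"ty":-2.4,"tz":-5,"ax":0,"ay":0,"az":0},{"claw":1,"tx":0,"ty":-2.4,"tz":-5,"ax":0,"ay":0,"az":0},{"claw":1,"tx":0,"ty":-2.4,"tz":-5,"ax":0,"ay":0,"az":0}])

```text
time: 1.45
ee_pos: [0.3905, 0.3634, 0.3014]
tcp_rot: [0.521, -0.478, -0.521, -0.478]
contact_force: [1.3, 0.6, -0.9]
grip_width: 1.004
```

Request:
move_arm(steps=[{"claw":1,"tx":0,"ty":-2.4,"tz":-5,"ax":0,"ay":0,"az":0},{"claw":1,"tx":0,"ty":-2.4,"tz":-5,"ax":0,"ay":0,"az":0},{"claw":1,"tx":0,"ty":-2.4,"tz":-5,"ax":0,"ay":0,"az":0},{"claw":1,"tx":0,"ty":-2.1,"tz":-5,"ax":0,"ay":0,"az":0},{"claw":1,"tx":0,"ty":0,"tz":0,"ax":0,"ay":0,"az":0},{"claw":1,"tx":0,"ty":0,"tz":0,"ax":0,"ay":0,"az":0}])

```text
time: 2.2
ee_pos: [0.4996, 0.1742, 0.3012]
tcp_rot: [-0.521, 0.478, 0.521, 0.478]
contact_force: [-0.8, 0.0, -0.3]
grip_width: 1.0
```

Run:
```python
from h import *
st()
P,I,D=snap('wrist','w2.png');np.savez('w2.npz',I=I,D=D,**P)
```

```text
t 2.2 tcp [0.4996 0.1742 0.3012] x [-0.  0. -1.] z [-0.087  0.996  0.   ] F [-0.8  0.  -0.3] g 1.0
```

View pics/w2.png

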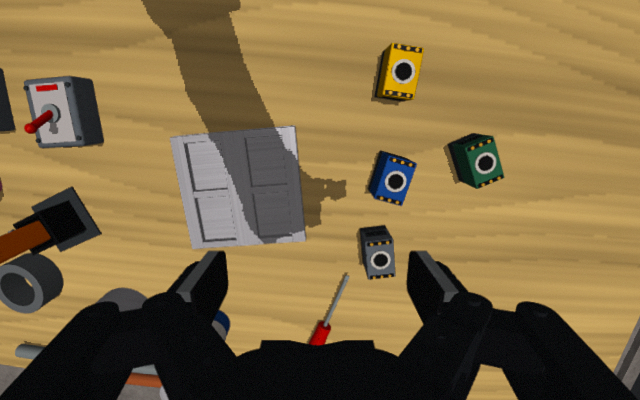

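The wrist view shows the whole work area. Tops are at yellow (400,70), blue (396,180), green (486,163) and grey (380,258), and the tray runs from (172,137) to (305,245).

```bash
cat > meas.py <<'E'
from h import *
def rect(X,u,v,r,lo,hi,name):
    vv,uu=np.mgrid[:400,:640];m=((abs(uu-u)<r)&(abs(vv-v)<r)&(X[...,2]>lo)&(X[...,2]<hi)).astype(np.uint8)
    n,l,s,c=cv2.connectedComponentsWithStats(m)
    k=1+np.argmax(s[1:,4]);p=X[l==k]
    c,s,a=cv2.minAreaRect((p[:,:2]*1000).astype(np.float32));b=cv2.boxPoints((c,s,a));l=max((b[1]-b[0],b[2]-b[1]),key=np.linalg.norm)
    print(name,'c',np.round(c,1),'size',np.round(s,0),'long ang',round(np.degrees(np.arctan2(l[1],l[0]))%180,1),'z',round(np.median(p[:,2]),4));return np.array(c)/1000
def dot(P,I,u,v,z,r=16):
    g=cv2.cvtColor(I,cv2.COLOR_BGR2GRAY);u0,v0=int(u-r),int(v-r);s=g[v0:v0+2*r,u0:u0+2*r]
    m=((s<60)).astype(np.uint8);n,l,st_,c=cv2.connectedComponentsWithStats(m)
    k=l[r,r]
    if k==0: print('no dot');return
    print('dot',np.round(c[k]+[u0,v0],1),'area',st_[k,4],np.round(onplane(P,c[k]+[u0,v0],z)[0]*1000,1))
E
python3 - <<'E'
from meas import *
d=np.load('w2.npz');P={k:d[k] for k in d.files};X=cloud(P,d['D']);I=d['I']
print('table',np.median(X[100:120,500:600,2]))
for n,u,v,du,dv in(('yellow',400,70,403,72),('blue',396,180,396,181),('green',480,160,486,163),('grey',378,255,380,260)):
    rect(X,u,v,32,.048,.066,n);dot(P,I,du,dv,.056)
rect(X,238,187,75,.010,.022,'tray')
vv,uu=np.mgrid[:400,:640]
m=((abs(uu-238)<75)&(abs(vv-187)<68)&(X[...,2]>.010)&(X[...,2]<.022)).astype(np.uint8)
cs,h=cv2.findContours(m,cv2.RETR_CCOMP,cv2.CHAIN_APPROX_NONE)
for c,hh in zip(cs,h[0]):
    if cv2.contourArea(c)>150:print('hole' if hh[3]>=0 else 'outer',cv2.contourArea(c),np.round(onplane(P,np.array(cv2.minAreaRect(c)[0]),.016)[0]*1000,1))
E
```

```text
table -0.0007671456723633563
yellow c [371.9 265.8] size [41. 60.] long ang 177.1 z 0.0556
dot [403.1  71. ] area 209 [371.5 266.   56. ]
blue c [505.3 276.6] size [40. 60.] long ang 169.9 z 0.0556
dot [395.4 181.1] area 158 [505.  277.1  56. ]
green c [470.6 389.9] size [60. 40.] long ang 29.1 z 0.0554
dot [485.2 162.8] area 159 [470.4 390.5  56. ]
grey c [618.  273.7] size [59. 41.] long ang 12.8 z 0.0554
dot [380.2 259.8] area 123 [618.2 273.9  56. ]
tray c [547.5  65.8] size [171. 176.] long ang 99.5 z 0.0154
outer 13473.0 [543.8  63.1  16. ]
hole 1513.5 [591.7  30.5  16. ]
hole 1547.5 [578.3 115.3  16. ]
hole 1758.5 [513.8  18.2  16. ]
hole 1816.5 [499.9 101.9  16. ]
```

```bash
python3 -c "
from h import *
plan([.3717,.266,.07],87.1)"
```

```text
t 2.25 tcp [0.4993 0.1749 0.3012] x [-0.  0. -1.] z [-0.088  0.996  0.   ] F [ 0.3 -0.1 -0.3] g 1.002
turn first [ 0.139  0.    -0.   ] then shift cm [23.12 13.2   8.45]
```

Request:
move_arm(steps=[{"claw":0.85,"tx":0,"ty":0,"tz":0,"ax":0.139,"ay":0,"az":0},{"claw":0.85,"tx":2.62,"ty":2.64,"tz":1.69,"ax":0,"ay":0,"az":0},{"claw":0.85,"tx":2.62,"ty":2.64,"tz":1.69,"ax":0,"ay":0,"az":0},{"claw":0.85,"tx":2.62,"ty":2.64,"tz":1.69,"ax":0,"ay":0,"az":0},{"claw":0.85,"tx":2.62,"ty":2.64,"tz":1.69,"ax":0,"ay":0,"az":0},{"claw":0.85,"tx":2.62,"ty":2.64,"tz":1.69,"ax":0,"ay":0,"az":0},{"claw":0.85,"tx":5,"ty":0,"tz":0,"ax":0,"ay":0,"az":0},{"claw":0.85,"tx":5,"ty":0,"tz":0,"ax":0,"ay":0,"az":0},{"claw":0.85,"tx":0,"ty":0,"tz":0,"ax":0,"ay":0,"az":0}])

```text
time: 3.38
ee_pos: [0.37, 0.2653, 0.0677]
tcp_rot: [-0.487, 0.514, 0.488, 0.51]
contact_force: [0.5, -0.0, 1.1]
grip_width: 0.852
```

```bash
python3 -c "
from h import *
plan([.3717,.266,.016],87.1)"
```

```text
t 3.38 tcp [0.37   0.2653 0.0677] x [-0.005 -0.004 -1.   ] z [ 0.049  0.999 -0.004] F [ 0.5 -0.   1.1] g 0.852
turn first [ 0.002 -0.004 -0.005] then shift cm [ 5.17 -0.17  0.08]
```

Request:
move_arm(steps=[{"claw":0.85,"tx":2.7,"ty":-0.1,"tz":0.05,"ax":0,"ay":0,"az":0},{"claw":0.85,"tx":2.5,"ty":0,"tz":0,"ax":0,"ay":0,"az":0},{"claw":0.2,"tx":0,"ty":0,"tz":0,"ax":0,"ay":0,"az":0},{"claw":0.2,"tx":0,"ty":0,"tz":0,"ax":0,"ay":0,"az":0},{"claw":0.2,"tx":0,"ty":0,"tz":0,"ax":0,"ay":0,"az":0},{"claw":0.2,"tx":0,"ty":0,"tz":0,"ax":0,"ay":0,"az":0},{"claw":0.2,"tx":0,"ty":0,"tz":0,"ax":0,"ay":0,"az":0}])

```text
time: 4.25
ee_pos: [0.3741, 0.2665, 0.0205]
tcp_rot: [-0.487, 0.512, 0.487, 0.514]
contact_force: [-1.1, 0.6, 9.9]
grip_width: 0.459
```

Request:
move_arm(steps=[{"claw":0.2,"tx":-2.5,"ty":0,"tz":0,"ax":0,"ay":0,"az":0},{"claw":0.2,"tx":-4,"ty":0,"tz":0,"ax":0,"ay":0,"az":0},{"claw":0.2,"tx":-3,"ty":0,"tz":0,"ax":0,"ay":0,"az":0},{"claw":0.2,"tx":0,"ty":0,"tz":0,"ax":0,"ay":0,"az":0}])

```text
time: 4.75
ee_pos: [0.3746, 0.2666, 0.1165]
tcp_rot: [-0.487, 0.511, 0.487, 0.515]
contact_force: [-0.1, -0.5, -2.7]
grip_width: 0.461
```

```bash
python3 -c "
from h import *
plan([.5151,.0168,.07],99.5)"
```

```text
t 4.75 tcp [0.3746 0.2666 0.1165] x [ 0.004  0.003 -1.   ] z [0.052 0.999 0.004] F [-0.1 -0.5 -2.7] g 0.461
turn first [-0.218  0.003  0.004] then shift cm [  4.65  -9.73 -26.96]
```

Request:
move_arm(steps=[{"claw":0.2,"tx":0,"ty":0,"tz":0,"ax":-0.109,"ay":0,"az":0},{"claw":0.2,"tx":0,"ty":0,"tz":0,"ax":-0.109,"ay":0.003,"az":0.004},{"claw":0.2,"tx":0,"ty":-1.65,"tz":-4.5,"ax":0,"ay":0,"az":0},{"claw":0.2,"tx":0,"ty":-1.65,"tz":-4.5,"ax":0,"ay":0,"az":0},{"claw":0.2,"tx":0,"ty":-1.65,"tz":-4.5,"ax":0,"ay":0,"az":0},{"claw":0.2,"tx":0,"ty":-1.65,"tz":-4.5,"ax":0,"ay":0,"az":0},{"claw":0.2,"tx":0,"ty":-1.65,"tz":-4.5,"ax":0,"ay":0,"az":0},{"claw":0.2,"tx":0,"ty":-1.65,"tz":-4.5,"ax":0,"ay":0,"az":0},{"claw":0.2,"tx":0,"ty":0,"tz":0,"ax":0,"ay":0,"az":0},{"claw":0.2,"tx":0,"ty":0,"tz":0,"ax":0,"ay":0,"az":0}])

```text
time: 6.0
ee_pos: [0.5153, 0.0161, 0.1135]
tcp_rot: [-0.539, 0.459, 0.54, 0.455]
contact_force: [-1.2, -0.5, -1.4]
grip_width: 0.459
```

Run:
```python
from meas import *
plan([.5175,.0172,.05],99.5)
P,I,D=snap('wrist','w3.png');X=cloud(P,D)
```

```text
t 6.0 tcp [0.5153 0.0161 0.1135] x [-0.005 -0.003 -1.   ] z [-0.165  0.986 -0.003] F [-1.2 -0.5 -1.4] g 0.459
turn first [-0.    -0.003 -0.006] then shift cm [ 6.35 -0.24  0.08]
```

View pics/w3.png

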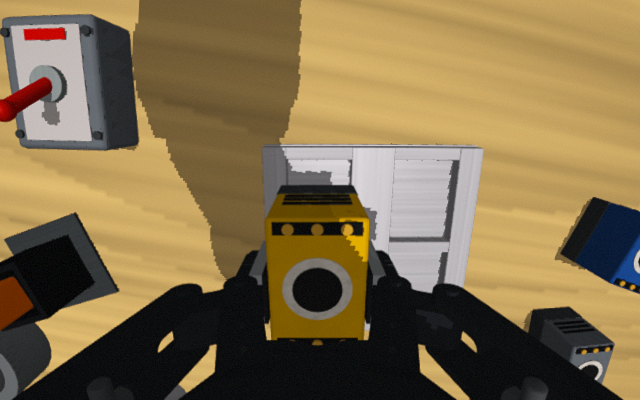

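The yellow module is held upright and square, with its dot at (317,290).

Run:
```python
from meas import *
P=params('wrist');dot(P,cv2.imread('pics/w3.png'),317,290,.149,40)
```

```text
dot [317.  289.6] area 1720 [513.2  16.8 149. ]
```

Request:
move_arm(steps=[{"claw":0.2,"tx":3,"ty":-0.2,"tz":0.05,"ax":0,"ay":0,"az":-0.005},{"claw":0.2,"tx":3,"ty":0,"tz":0,"ax":0,"ay":0,"az":0},{"claw":0.2,"tx":1.2,"ty":0,"tz":0,"ax":0,"ay":0,"az":0},{"claw":0.2,"tx":0.8,"ty":0,"tz":0,"ax":0,"ay":0,"az":0},{"claw":0.2,"tx":0.4,"ty":0,"tz":0,"ax":0,"ay":0,"az":0},{"claw":0.2,"tx":0.3,"ty":0,"tz":0,"ax":0,"ay":0,"az":0},{"claw":0.2,"tx":0,"ty":0,"tz":0,"ax":0,"ay":0,"az":0}])

```text
time: 6.92
ee_pos: [0.5179, 0.0165, 0.0273]
tcp_rot: [0.541, -0.457, -0.539, -0.456]
contact_force: [0.2, 0.5, -2.2]
grip_width: 0.459
```

Request:
move_arm(steps=[{"claw":0.2,"tx":0.3,"ty":0,"tz":0,"ax":0,"ay":0,"az":0},{"claw":0.2,"tx":0,"ty":0,"tz":0,"ax":0,"ay":0,"az":0},{"claw":0.78,"tx":0,"ty":0,"tz":0,"ax":0,"ay":0,"az":0},{"claw":0.78,"tx":0,"ty":0,"tz":0,"ax":0,"ay":0,"az":0},{"claw":0.78,"tx":0,"ty":0,"tz":0,"ax":0,"ay":0,"az":0},{"claw":0.78,"tx":-3,"ty":0,"tz":0,"ax":0,"ay":0,"az":0},{"claw":0.78,"tx":-4.5,"ty":0,"tz":0,"ax":0,"ay":0,"az":0},{"claw":0.8,"tx":-4,"ty":0,"tz":0,"ax":0,"ay":0,"az":0},{"claw":0.8,"tx":0,"ty":0,"tz":0,"ax":0,"ay":0,"az":0}])

```text
time: 8.05
ee_pos: [0.5191, 0.0168, 0.1416]
tcp_rot: [0.542, -0.456, -0.538, -0.458]
contact_force: [-0.6, -0.2, -0.1]
grip_width: 0.799
```

```bash
cat >> meas.py <<'E'
def look(n='wrist',f=None,pts={}):
    P,I,D=snap(n,f);X=cloud(P,D);E=np.array(P['extrinsics'])
    K=np.array([[P['fx'],0,P['cx']],[0,P['fy'],P['cy']],[0,0,1.]])
    for k,(x,y,z) in pts.items():
        c=E[:3,:3].T@(np.array([x,y,z])-E[:3,3])
        if c[2]<.05: print(k,'behind');continue
        uv=cv2.projectPoints(c[None],np.zeros(3),np.zeros(3),K,np.array([P['k1'],0,0,0,0.]))[0][0,0]
        if not(0<uv[0]<640 and 0<uv[1]<400):print(k,'out');continue
        try: rect(X,*uv,int(.05*P['fx']/c[2]),z-.008,z+.008,k)
        except Exception as e:print(k,'none',e)
    return P,I,X
E
python3 - <<'E'
from meas import *
look(pts=dict(yellow=(.515,.017,.06),blue=(.505,.277,.056),grey=(.618,.274,.056),green=(.47,.39,.056)))
plan([.505,.277,.12],79.9)
E
```

```text
yellow c [515.8  15.8] size [60. 40.] long ang 9.6 z 0.0598
blue c [504.9 276. ] size [42. 61.] long ang 170.8 z 0.0553
grey c [608.6 271.4] size [43. 42.] long ang 11.3 z 0.0552
green out
t 8.1 tcp [0.5183 0.0167 0.1401] x [ 0.004 -0.003 -1.   ] z [-0.165  0.986 -0.003] F [ 0.9  0.1 -1.6] g 0.802
turn first [ 0.342 -0.003  0.004] then shift cm [ 2.01  5.88 25.39]
```

Request:
move_arm(steps=[{"claw":0.85,"tx":0,"ty":0,"tz":0,"ax":0.17,"ay":0,"az":0},{"claw":0.85,"tx":0,"ty":0,"tz":0,"ax":0.165,"ay":0,"az":0.003},{"claw":0.85,"tx":0,"ty":0.95,"tz":4.2,"ax":0,"ay":0,"az":0},{"claw":0.85,"tx":0,"ty":0.95,"tz":4.2,"ax":0,"ay":0,"az":0},{"claw":0.85,"tx":0,"ty":0.95,"tz":4.2,"ax":0,"ay":0,"az":0},{"claw":0.85,"tx":0,"ty":0.95,"tz":4.2,"ax":0,"ay":0,"az":0},{"claw":0.85,"tx":0,"ty":0.95,"tz":4.2,"ax":0,"ay":0,"az":0},{"claw":0.85,"tx":2,"ty":0.95,"tz":4.2,"ax":0,"ay":0,"az":0},{"claw":0.85,"tx":3,"ty":0,"tz":0,"ax":0,"ay":0,"az":0},{"claw":0.85,"tx":0,"ty":0,"tz":0,"ax":0,"ay":0,"az":0}])

```text
time: 9.35
ee_pos: [0.5017, 0.274, 0.0853]
tcp_rot: [-0.457, 0.543, 0.456, 0.537]
contact_force: [0.2, -1.0, 0.3]
grip_width: 0.848
```

Run:
```python
from meas import *
look(pts=dict(blue=(.505,.277,.056)))
plan([.505,.277,.018],80.5)
```

```text
blue c [505. 277.] size [40. 60.] long ang 169.8 z 0.0558
t 9.4 tcp [0.5026 0.2737 0.0867] x [-0.005 -0.005 -1.   ] z [ 0.168  0.986 -0.006] F [ 0.4 -0.3 -0.6] g 0.849
turn first [-0.003 -0.006 -0.004] then shift cm [ 6.87 -0.18  0.36]
```

Request:
move_arm(steps=[{"claw":0.85,"tx":2.5,"ty":-0.15,"tz":0.35,"ax":0,"ay":-0.005,"az":-0.004},{"claw":0.85,"tx":2.5,"ty":0,"tz":0,"ax":0,"ay":0,"az":0},{"claw":0.85,"tx":1.7,"ty":0,"tz":0,"ax":0,"ay":0,"az":0},{"claw":0.2,"tx":0,"ty":0,"tz":0,"ax":0,"ay":0,"az":0},{"claw":0.2,"tx":0,"ty":0,"tz":0,"ax":0,"ay":0,"az":0},{"claw":0.2,"tx":0,"ty":0,"tz":0,"ax":0,"ay":0,"az":0},{"claw":0.2,"tx":0,"ty":0,"tz":0,"ax":0,"ay":0,"az":0},{"claw":0.2,"tx":0,"ty":0,"tz":0,"ax":0,"ay":0,"az":0}])

```text
time: 10.4
ee_pos: [0.5062, 0.278, 0.0221]
tcp_rot: [-0.456, 0.539, 0.456, 0.542]
contact_force: [0.2, -1.3, 6.5]
grip_width: 0.456
```

Request:
move_arm(steps=[{"claw":0.2,"tx":-2.5,"ty":0,"tz":0,"ax":0,"ay":0,"az":0},{"claw":0.2,"tx":-4,"ty":0,"tz":0,"ax":0,"ay":0,"az":0},{"claw":0.2,"tx":-3,"ty":0,"tz":0,"ax":0,"ay":0,"az":0},{"claw":0.2,"tx":0,"ty":0,"tz":0,"ax":-0.17,"ay":0,"az":0},{"claw":0.2,"tx":0,"ty":0,"tz":0,"ax":-0.162,"ay":0,"az":0}])

```text
time: 11.02
ee_pos: [0.5054, 0.2778, 0.117]
tcp_rot: [0.541, -0.455, -0.54, -0.457]
contact_force: [0.6, 0.0, -2.8]
grip_width: 0.463
```

```bash
python3 -c "
from h import *
plan([.5009,.1016,.12],99.5)"
```

```text
t 11.03 tcp [0.5054 0.2778 0.117 ] x [ 0.003  0.002 -1.   ] z [-0.168  0.986  0.001] F [ 0.6  0.  -2.8] g 0.463
turn first [0.003 0.001 0.004] then shift cm [ -0.3    3.36 -17.31]
```

Request:
move_arm(steps=[{"claw":0.2,"tx":0,"ty":0.8,"tz":-4.3,"ax":0,"ay":0,"az":0.003},{"claw":0.2,"tx":0,"ty":0.8,"tz":-4.3,"ax":0,"ay":0,"az":0},{"claw":0.2,"tx":0,"ty":0.8,"tz":-4.3,"ax":0,"ay":0,"az":0},{"claw":0.2,"tx":0,"ty":0.8,"tz":-4.4,"ax":0,"ay":0,"az":0},{"claw":0.2,"tx":0,"ty":0,"tz":0,"ax":0,"ay":0,"az":0},{"claw":0.2,"tx":3,"ty":0,"tz":0,"ax":0,"ay":0,"az":0},{"claw":0.2,"tx":0,"ty":0,"tz":0,"ax":0,"ay":0,"az":0}])

```text
time: 11.9
ee_pos: [0.5011, 0.1024, 0.085]
tcp_rot: [-0.538, 0.458, 0.54, 0.457]
contact_force: [-0.7, 0.5, -2.0]
grip_width: 0.46
```

Run:
```python
from meas import *
plan([.5014,.1016,.027],99.5)
o,r=st();z=o['ee_pos'][2]+.056-.0215
P,I,X=look(pts=dict(blue=(.5,.1,z),yellow=(.515,.017,.06)))
dot(P,I,317,290,z,40)
```

```text
t 11.9 tcp [0.5011 0.1024 0.085 ] x [-0.003  0.001 -1.   ] z [-0.163  0.987  0.001] F [-0.7  0.5 -2. ] g 0.46
turn first [-0.002  0.001 -0.003] then shift cm [ 5.8  -0.02 -0.08]
t 11.9 tcp [0.5011 0.1024 0.085 ] x [-0.003  0.001 -1.   ] z [-0.163  0.987  0.001] F [-0.7  0.5 -2. ] g 0.46
blue c [498.9 102.4] size [57. 67.] long ang 99.8 z 0.1186
yellow c [515.8  16.2] size [61. 41.] long ang 10.1 z 0.0597
dot [316.9 291. ] area 1655 [500.2 102.6 119.5]
```

Request:
move_arm(steps=[{"claw":0.2,"tx":2.5,"ty":-0.05,"tz":-0.08,"ax":0,"ay":0,"az":0},{"claw":0.2,"tx":2,"ty":0,"tz":0,"ax":0,"ay":0,"az":0},{"claw":0.2,"tx":1,"ty":0,"tz":0,"ax":0,"ay":0,"az":0},{"claw":0.2,"tx":0.5,"ty":0,"tz":0,"ax":0,"ay":0,"az":0},{"claw":0.2,"tx":0,"ty":0,"tz":0,"ax":0,"ay":0,"az":0}])

```text
time: 12.58
ee_pos: [0.503, 0.1015, 0.0266]
tcp_rot: [-0.539, 0.457, 0.539, 0.458]
contact_force: [0.4, -1.0, -2.9]
grip_width: 0.461
```

Request:
move_arm(steps=[{"claw":0.78,"tx":0,"ty":0,"tz":0,"ax":0,"ay":0,"az":0},{"claw":0.78,"tx":0,"ty":0,"tz":0,"ax":0,"ay":0,"az":0},{"claw":0.78,"tx":0,"ty":0,"tz":0,"ax":0,"ay":0,"az":0},{"claw":0.78,"tx":-3,"ty":0,"tz":0,"ax":0,"ay":0,"az":0},{"claw":0.78,"tx":-4.5,"ty":0,"tz":0,"ax":0,"ay":0,"az":0},{"claw":0.8,"tx":-2,"ty":0,"tz":0,"ax":0,"ay":0,"az":0},{"claw":0.8,"tx":0,"ty":0,"tz":0,"ax":0,"ay":0,"az":0}])

```text
time: 13.45
ee_pos: [0.5036, 0.1012, 0.1226]
tcp_rot: [0.539, -0.457, -0.539, -0.459]
contact_force: [0.3, 0.8, -1.1]
grip_width: 0.796
```

Run:
```python
from meas import *
look(pts=dict(yellow=(.515,.017,.06),blue=(.501,.102,.06),grey=(.618,.274,.056),green=(.47,.39,.056)))
plan([.618,.2738,.085],102.5)
```

```text
yellow c [515.6  16.4] size [60. 41.] long ang 9.6 z 0.0597
blue c [502.1 101.2] size [60. 40.] long ang 9.2 z 0.0598
grey c [635.3 261.3] size [47. 22.] long ang 43.8 z 0.0551
green out
t 13.5 tcp [0.503  0.101  0.1216] x [ 0.001  0.001 -1.   ] z [-0.162  0.987  0.001] F [0.4 0.  0.5] g 0.796
turn first [-0.055  0.001  0.001] then shift cm [  3.66 -14.96  14.38]
```

Request:
move_arm(steps=[{"claw":0.85,"tx":0,"ty":0,"tz":0,"ax":-0.055,"ay":0,"az":0},{"claw":0.85,"tx":0,"ty":-3,"tz":2.9,"ax":0,"ay":0,"az":0},{"claw":0.85,"tx":0,"ty":-3,"tz":2.9,"ax":0,"ay":0,"az":0},{"claw":0.85,"tx":0,"ty":-3,"tz":2.9,"ax":0,"ay":0,"az":0},{"claw":0.85,"tx":0,"ty":-3,"tz":2.9,"ax":0,"ay":0,"az":0},{"claw":0.85,"tx":0,"ty":-2.9,"tz":2.8,"ax":0,"ay":0,"az":0},{"claw":0.85,"tx":3.5,"ty":0,"tz":0,"ax":0,"ay":0,"az":0},{"claw":0.85,"tx":0,"ty":0,"tz":0,"ax":0,"ay":0,"az":0}])

```text
time: 14.5
ee_pos: [0.6146, 0.2732, 0.0823]
tcp_rot: [-0.55, 0.444, 0.553, 0.44]
contact_force: [0.0, -0.3, 0.5]
grip_width: 0.847
```

Run:
```python
from meas import *
look(pts=dict(grey=(.618,.274,.056),green=(.47,.39,.056)))
plan([.618,.2738,.018],102.5)
```

```text
grey c [618.2 273.6] size [60. 40.] long ang 12.3 z 0.0557
green c [474.4 392.1] size [52. 42.] long ang 28.6 z 0.0556
t 14.55 tcp [0.6155 0.2731 0.0841] x [-0.004 -0.001 -1.   ] z [-0.217  0.976 -0.   ] F [-0.6 -0.3 -0.4] g 0.848
turn first [ 0.    -0.    -0.005] then shift cm [ 6.61 -0.25  0.01]
```

Request:
move_arm(steps=[{"claw":0.85,"tx":2.5,"ty":-0.2,"tz":0,"ax":0,"ay":0,"az":-0.004},{"claw":0.85,"tx":2.5,"ty":0,"tz":0,"ax":0,"ay":0,"az":0},{"claw":0.85,"tx":1.6,"ty":0,"tz":0,"ax":0,"ay":0,"az":0},{"claw":0.2,"tx":0,"ty":0,"tz":0,"ax":0,"ay":0,"az":0},{"claw":0.2,"tx":0,"ty":0,"tz":0,"ax":0,"ay":0,"az":0},{"claw":0.2,"tx":0,"ty":0,"tz":0,"ax":0,"ay":0,"az":0},{"claw":0.2,"tx":0,"ty":0,"tz":0,"ax":0,"ay":0,"az":0},{"claw":0.2,"tx":0,"ty":0,"tz":0,"ax":0,"ay":0,"az":0}])

```text
time: 15.55
ee_pos: [0.6196, 0.2747, 0.0213]
tcp_rot: [0.552, -0.441, -0.551, -0.444]
contact_force: [-0.8, 0.2, 6.4]
grip_width: 0.462
```

Request:
move_arm(steps=[{"claw":0.2,"tx":-2.5,"ty":0,"tz":0,"ax":0,"ay":0,"az":0},{"claw":0.2,"tx":-4,"ty":0,"tz":0,"ax":0,"ay":0,"az":0},{"claw":0.2,"tx":-3,"ty":0,"tz":0,"ax":0,"ay":0,"az":0},{"claw":0.2,"tx":0,"ty":0,"tz":0,"ax":0.05,"ay":0,"az":0},{"claw":0.2,"tx":0,"ty":0,"tz":0,"ax":0,"ay":0,"az":0}])

```text
time: 16.18
ee_pos: [0.6182, 0.274, 0.1145]
tcp_rot: [0.54, -0.456, -0.54, -0.457]
contact_force: [0.4, 0.2, -2.5]
grip_width: 0.461
```

```bash
python3 -c "
from h import *
plan([.5799,.1148,.12],99.5)"
```

```text
t 16.18 tcp [0.6182 0.274  0.1145] x [ 0.003  0.001 -1.   ] z [-0.167  0.986  0.001] F [ 0.4  0.2 -2.5] g 0.461
turn first [0.002 0.001 0.003] then shift cm [ -0.55   6.41 -15.07]
```

Request:
move_arm(steps=[{"claw":0.2,"tx":0,"ty":1.58,"tz":-3.77,"ax":0,"ay":0,"az":0.003},{"claw":0.2,"tx":0,"ty":1.58,"tz":-3.77,"ax":0,"ay":0,"az":0},{"claw":0.2,"tx":0,"ty":1.58,"tz":-3.77,"ax":0,"ay":0,"az":0},{"claw":0.2,"tx":0,"ty":1.58,"tz":-3.77,"ax":0,"ay":0,"az":0},{"claw":0.2,"tx":0,"ty":0,"tz":0,"ax":0,"ay":0,"az":0},{"claw":0.2,"tx":3,"ty":0,"tz":0,"ax":0,"ay":0,"az":0},{"claw":0.2,"tx":0,"ty":0,"tz":0,"ax":0,"ay":0,"az":0}])

```text
time: 17.05
ee_pos: [0.5801, 0.1156, 0.0825]
tcp_rot: [-0.539, 0.457, 0.542, 0.455]
contact_force: [-0.8, 0.2, -1.6]
grip_width: 0.464
```

Run:
```python
from meas import *
plan([.5805,.1148,.0255],99.5)
o,r=st();z=o['ee_pos'][2]+.056-.0215
P,I,X=look(pts=dict(yellow=(.515,.017,.06),blue=(.501,.102,.06)))
dot(P,I,317,290,z,40)
```

```text
t 17.05 tcp [0.5801 0.1156 0.0825] x [-0.004  0.001 -1.   ] z [-0.169  0.986  0.001] F [-0.8  0.2 -1.6] g 0.464
turn first [ 0.004  0.001 -0.004] then shift cm [ 5.7  -0.03 -0.09]
t 17.05 tcp [0.5801 0.1156 0.0825] x [-0.004  0.001 -1.   ] z [-0.169  0.986  0.001] F [-0.8  0.2 -1.6] g 0.464
yellow c [515.9  16.3] size [60. 41.] long ang 9.3 z 0.0598
blue c [502.2 101.7] size [60. 40.] long ang 9.8 z 0.0598
dot [316.9 291.2] area 1672 [579.3 115.7 117. ]
```

Request:
move_arm(steps=[{"claw":0.2,"tx":2.5,"ty":0.03,"tz":-0.08,"ax":0,"ay":0,"az":0},{"claw":0.2,"tx":1.9,"ty":0,"tz":0,"ax":0,"ay":0,"az":0},{"claw":0.2,"tx":0.9,"ty":0,"tz":0,"ax":0,"ay":0,"az":0},{"claw":0.2,"tx":0.5,"ty":0,"tz":0,"ax":0,"ay":0,"az":0},{"claw":0.2,"tx":0,"ty":0,"tz":0,"ax":0,"ay":0,"az":0}])

```text
time: 17.73
ee_pos: [0.5817, 0.1145, 0.027]
tcp_rot: [-0.54, 0.456, 0.54, 0.457]
contact_force: [0.4, -0.1, -1.3]
grip_width: 0.461
```

Request:
move_arm(steps=[{"claw":0.78,"tx":0,"ty":0,"tz":0,"ax":0,"ay":0,"az":0},{"claw":0.78,"tx":0,"ty":0,"tz":0,"ax":0,"ay":0,"az":0},{"claw":0.78,"tx":0,"ty":0,"tz":0,"ax":0,"ay":0,"az":0},{"claw":0.78,"tx":-3,"ty":0,"tz":0,"ax":0,"ay":0,"az":0},{"claw":0.78,"tx":-4.5,"ty":0,"tz":0,"ax":0,"ay":0,"az":0},{"claw":0.8,"tx":-2,"ty":0,"tz":0,"ax":0,"ay":0,"az":0},{"claw":0.8,"tx":0,"ty":0,"tz":0,"ax":0,"ay":0,"az":0}])

```text
time: 18.6
ee_pos: [0.5825, 0.1143, 0.1238]
tcp_rot: [0.541, -0.455, -0.54, -0.458]
contact_force: [0.0, -0.6, -0.3]
grip_width: 0.801
```

Run:
```python
from meas import *
look(pts=dict(yellow=(.515,.017,.06),blue=(.501,.102,.06),grey=(.58,.115,.06),green=(.47,.39,.056)))
plan([.4706,.3902,.12],119.1)
```

```text
yellow c [516.   16.5] size [60. 41.] long ang 9.7 z 0.0598
blue c [502.4 101.5] size [60. 40.] long ang 9.4 z 0.0598
grey c [580.1 114.2] size [59. 40.] long ang 9.6 z 0.0598
green out
t 18.65 tcp [0.5818 0.1142 0.1225] x [ 0.002  0.002 -1.   ] z [-0.167  0.986  0.001] F [ 0.2  0.3 -0.1] g 0.8
turn first [-0.34   0.001  0.002] then shift cm [ 0.25 -3.71 29.52]
```

Request:
move_arm(steps=[{"claw":0.85,"tx":0,"ty":0,"tz":0,"ax":-0.17,"ay":0,"az":0},{"claw":0.85,"tx":0,"ty":0,"tz":0,"ax":-0.17,"ay":0,"az":0},{"claw":0.85,"tx":0,"ty":-0.63,"tz":5,"ax":0,"ay":0,"az":0},{"claw":0.85,"tx":0,"ty":-0.63,"tz":5,"ax":0,"ay":0,"az":0},{"claw":0.85,"tx":0,"ty":-0.63,"tz":5,"ax":0,"ay":0,"az":0},{"claw":0.85,"tx":0,"ty":-0.63,"tz":5,"ax":0,"ay":0,"az":0},{"claw":0.85,"tx":0,"ty":-0.63,"tz":5,"ax":0,"ay":0,"az":0},{"claw":0.85,"tx":0,"ty":-0.6,"tz":4.6,"ax":0,"ay":0,"az":0},{"claw":0.85,"tx":3.5,"ty":0,"tz":0,"ax":0,"ay":0,"az":0},{"claw":0.85,"tx":0,"ty":0,"tz":0,"ax":0,"ay":0,"az":0}])

```text
time: 19.9
ee_pos: [0.4683, 0.39, 0.0842]
tcp_rot: [-0.609, 0.359, 0.611, 0.356]
contact_force: [0.1, -1.3, 0.2]
grip_width: 0.85
```

Run:
```python
from meas import *
look(pts=dict(green=(.47,.39,.056)))
plan([.4706,.3902,.018],119.1)
```

```text
green c [470.5 390.3] size [60. 40.] long ang 28.7 z 0.0557
t 19.95 tcp [0.4694 0.39   0.0856] x [-0.002 -0.002 -1.   ] z [-0.487  0.874 -0.   ] F [-0.2  0.2  0.1] g 0.85
turn first [ 0.001 -0.    -0.003] then shift cm [ 6.76 -0.12 -0.04]
```

Request:
move_arm(steps=[{"claw":0.85,"tx":2.5,"ty":-0.1,"tz":0,"ax":0,"ay":0,"az":-0.003},{"claw":0.85,"tx":2.5,"ty":0,"tz":0,"ax":0,"ay":0,"az":0},{"claw":0.85,"tx":1.7,"ty":0,"tz":0,"ax":0,"ay":0,"az":0},{"claw":0.2,"tx":0,"ty":0,"tz":0,"ax":0,"ay":0,"az":0},{"claw":0.2,"tx":0,"ty":0,"tz":0,"ax":0,"ay":0,"az":0},{"claw":0.2,"tx":0,"ty":0,"tz":0,"ax":0,"ay":0,"az":0},{"claw":0.2,"tx":0,"ty":0,"tz":0,"ax":0,"ay":0,"az":0},{"claw":0.2,"tx":0,"ty":0,"tz":0,"ax":0,"ay":0,"az":0}])

```text
time: 20.95
ee_pos: [0.4717, 0.392, 0.0211]
tcp_rot: [0.61, -0.357, -0.609, -0.36]
contact_force: [-0.2, -1.2, 6.4]
grip_width: 0.464
```

Request:
move_arm(steps=[{"claw":0.2,"tx":-2.5,"ty":0,"tz":0,"ax":0,"ay":0,"az":0},{"claw":0.2,"tx":-4,"ty":0,"tz":0,"ax":0,"ay":0,"az":0},{"claw":0.2,"tx":-5,"ty":0,"tz":0,"ax":0,"ay":0,"az":0},{"claw":0.2,"tx":0,"ty":0,"tz":0,"ax":0.17,"ay":0,"az":0},{"claw":0.2,"tx":0,"ty":0,"tz":0,"ax":0.17,"ay":0,"az":0},{"claw":0.2,"tx":0,"ty":0,"tz":0,"ax":0,"ay":0,"az":0}])

```text
time: 21.7
ee_pos: [0.4707, 0.3915, 0.1354]
tcp_rot: [0.541, -0.454, -0.54, -0.457]
contact_force: [0.3, -0.6, -3.1]
grip_width: 0.464
```

```bash
python3 -c "
from h import *
plan([.5941,.0300,.135],99.5)"
```

```text
t 21.7 tcp [0.4707 0.3915 0.1354] x [ 0.003  0.003 -1.   ] z [-0.169  0.986  0.002] F [ 0.3 -0.6 -3.1] g 0.464
turn first [0.004 0.002 0.004] then shift cm [  0.04  -6.21 -37.69]
```

Request:
move_arm(steps=[{"claw":0.2,"tx":0,"ty":-0.78,"tz":-4.71,"ax":0.003,"ay":0,"az":0.003},{"claw":0.2,"tx":0,"ty":-0.78,"tz":-4.71,"ax":0,"ay":0,"az":0},{"claw":0.2,"tx":0,"ty":-0.78,"tz":-4.71,"ax":0,"ay":0,"az":0},{"claw":0.2,"tx":0,"ty":-0.78,"tz":-4.71,"ax":0,"ay":0,"az":0},{"claw":0.2,"tx":0,"ty":-0.78,"tz":-4.71,"ax":0,"ay":0,"az":0},{"claw":0.2,"tx":0,"ty":-0.78,"tz":-4.71,"ax":0,"ay":0,"az":0},{"claw":0.2,"tx":0,"ty":-0.78,"tz":-4.71,"ax":0,"ay":0,"az":0},{"claw":0.2,"tx":0,"ty":-0.78,"tz":-4.71,"ax":0,"ay":0,"az":0},{"claw":0.2,"tx":4.5,"ty":0,"tz":0,"ax":0,"ay":0,"az":0},{"claw":0.2,"tx":0,"ty":0,"tz":0,"ax":0,"ay":0,"az":0}])

```text
time: 22.95
ee_pos: [0.5925, 0.0295, 0.087]
tcp_rot: [-0.538, 0.457, 0.542, 0.456]
contact_force: [-0.5, 0.8, -2.4]
grip_width: 0.46
```

Run:
```python
from meas import *
plan([.5943,.0300,.0255],99.5)
o,r=st();z=o['ee_pos'][2]+.056-.0215
P,I,X=look(pts=dict(yellow=(.515,.017,.06),blue=(.501,.102,.06),grey=(.58,.115,.06)))
dot(P,I,317,290,z,40)
```

```text
t 22.95 tcp [0.5925 0.0295 0.087 ] x [-0.006  0.002 -1.   ] z [-0.167  0.986  0.003] F [-0.5  0.8 -2.4] g 0.46
turn first [ 0.002  0.003 -0.005] then shift cm [ 6.15 -0.19  0.02]
t 22.95 tcp [0.5925 0.0295 0.087 ] x [-0.006  0.002 -1.   ] z [-0.167  0.986  0.003] F [-0.5  0.8 -2.4] g 0.46
yellow c [516.   16.2] size [60. 40.] long ang 9.7 z 0.0598
blue c [502.2 101.1] size [60. 41.] long ang 8.8 z 0.0596
grey c [580.6 114.4] size [61. 41.] long ang 9.2 z 0.0596
dot [317. 291.] area 1663 [591.7  29.6 121.5]
```

Request:
move_arm(steps=[{"claw":0.2,"tx":2.7,"ty":-0.15,"tz":0,"ax":0,"ay":0,"az":0},{"claw":0.2,"tx":2,"ty":0,"tz":0,"ax":0,"ay":0,"az":0},{"claw":0.2,"tx":1,"ty":0,"tz":0,"ax":0,"ay":0,"az":0},{"claw":0.2,"tx":0.5,"ty":0,"tz":0,"ax":0,"ay":0,"az":0},{"claw":0.2,"tx":0,"ty":0,"tz":0,"ax":0,"ay":0,"az":0}])

```text
time: 23.62
ee_pos: [0.5964, 0.0309, 0.028]
tcp_rot: [-0.539, 0.456, 0.54, 0.458]
contact_force: [-0.3, 0.7, -1.8]
grip_width: 0.462
```

Request:
move_arm(steps=[{"claw":0.78,"tx":0,"ty":0,"tz":0,"ax":0,"ay":0,"az":0},{"claw":0.78,"tx":0,"ty":0,"tz":0,"ax":0,"ay":0,"az":0},{"claw":0.78,"tx":0,"ty":0,"tz":0,"ax":0,"ay":0,"az":0},{"claw":0.78,"tx":-3,"ty":0,"tz":0,"ax":0,"ay":0,"az":0},{"claw":0.78,"tx":-4.5,"ty":0,"tz":0,"ax":0,"ay":0,"az":0},{"claw":0.5,"tx":-5,"ty":0,"tz":0,"ax":0,"ay":0,"az":0},{"claw":0.3,"tx":-4,"ty":0,"tz":0,"ax":0,"ay":0,"az":0},{"claw":0,"tx":0,"ty":0,"tz":0,"ax":0,"ay":0,"az":0}])

```text
time: 24.62
ee_pos: [0.5977, 0.0303, 0.196]
tcp_rot: [0.541, -0.455, -0.538, -0.459]
contact_force: [0.3, -1.2, -1.3]
grip_width: 0.137
```

Run:
```python
from meas import *
look(pts=dict(yellow=(.515,.017,.06),blue=(.501,.102,.06),grey=(.58,.115,.06),green=(.594,.03,.06)))
for n in('scene','side'):
    P,I,X=look(n,n+'1.png')
    for k,(x,y) in dict(fan=(.443,-.32),supply=(.46,-.178)).items():
        m=(abs(X[...,0]-x)<.045)&(abs(X[...,1]-y)<.04)&(X[...,2]>.072)&(X[...,2]<.11)
        m2=(abs(X[...,0]-x)<.07)&(abs(X[...,1]-y)<.06)&(X[...,2]>.038)&(X[...,2]<.051)
        p=X[m2][:,:2].astype(np.float32);c,s,a=cv2.minAreaRect(p*1000)
        print(n,k,'bat mean',np.round(X[m].mean(0)*1000,0),'box',np.round(c,0),np.round(s,0),round(a,1))
st()
```

```text
yellow c [515.8  16.1] size [59. 40.] long ang 9.5 z 0.0597
blue c [502.2 101.2] size [59. 40.] long ang 10.0 z 0.0597
grey c [580.7 114.3] size [61. 41.] long ang 10.0 z 0.0597
green c [594.8  30.5] size [59. 40.] long ang 8.7 z 0.0598
scene fan bat mean [ 462. -318.   86.] box [ 446. -320.] [94. 72.] 6.0
scene supply bat mean [ 472. -177.   86.] box [ 453. -179.] [96. 70.] 6.7
side fan bat mean [ 458. -319.   83.] box [ 443. -319.] [91. 73.] 5.7
side supply bat mean [ 469. -179.   83.] box [ 454. -180.] [91. 72.] 6.5
t 24.77 tcp [0.5955 0.03   0.1919] x [-0.001  0.002 -1.   ] z [-0.164  0.986  0.002] F [-0.5  0.1 -0.5] g 0.0
```

Run:
```python
from meas import *
for n in('scene','side'):
    I=cv2.imread(f'pics/{n}1.png');P=params(n);h=cv2.cvtColor(I,cv2.COLOR_BGR2HSV)
    m=cv2.inRange(h,(160,70,60),(178,255,255));N,l,s,c=cv2.connectedComponentsWithStats(m)
    for k in range(1,N):
        if s[k,4]>100:print(n,s[k],np.round(onplane(P,c[k],.075)[0],3))
plan([.4902,-.3149,.13],96)
```

```text
scene [209 153  15  41 406] [ 0.57  -0.338  0.075]
scene [165 157  26  56 699] [ 0.653 -0.419  0.075]
side [326 249  17  52 636] [ 0.575 -0.329  0.075]
side [ 363  258   36   79 1294] [ 0.651 -0.418  0.075]
t 24.77 tcp [0.5955 0.03   0.1919] x [-0.001  0.002 -1.   ] z [-0.164  0.986  0.002] F [-0.5  0.1 -0.5] g 0.0
turn first [ 0.06   0.002 -0.   ] then shift cm [  6.19  14.08 -33.2 ]
```

Request:
move_arm(steps=[{"claw":0,"tx":0,"ty":0,"tz":0,"ax":0.06,"ay":0,"az":0},{"claw":0,"tx":0,"ty":1.76,"tz":-4.15,"ax":0,"ay":0,"az":0},{"claw":0,"tx":0,"ty":1.76,"tz":-4.15,"ax":0,"ay":0,"az":0},{"claw":0,"tx":0,"ty":1.76,"tz":-4.15,"ax":0,"ay":0,"az":0},{"claw":0,"tx":0,"ty":1.76,"tz":-4.15,"ax":0,"ay":0,"az":0},{"claw":0,"tx":0,"ty":1.76,"tz":-4.15,"ax":0,"ay":0,"az":0},{"claw":0,"tx":0,"ty":1.76,"tz":-4.15,"ax":0,"ay":0,"az":0},{"claw":0,"tx":0,"ty":1.76,"tz":-4.15,"ax":0,"ay":0,"az":0},{"claw":0,"tx":0,"ty":1.76,"tz":-4.15,"ax":0,"ay":0,"az":0},{"claw":0,"tx":0,"ty":0,"tz":0,"ax":0,"ay":0,"az":0}])

```text
time: 26.02
ee_pos: [0.4884, -0.3184, 0.1899]
tcp_rot: [-0.523, 0.475, 0.525, 0.475]
contact_force: [-0.3, 0.5, 0.4]
grip_width: 0.0
```

Run:
```python
from meas import *
plan([.4902,-.3149,.072],96)
P,I,X=look('wrist','w4.png',dict(yellow=(.515,.017,.06),blue=(.501,.102,.06)))
```

```text
t 26.02 tcp [ 0.4884 -0.3184  0.1899] x [-0.003  0.002 -1.   ] z [-0.099  0.995  0.003] F [-0.3  0.5  0.4] g 0.0
turn first [-0.006  0.003 -0.003] then shift cm [11.79 -0.22  0.33]
yellow c [515.2  12.8] size [60. 39.] long ang 10.7 z 0.0592
blue out
```

View pics/w4.png

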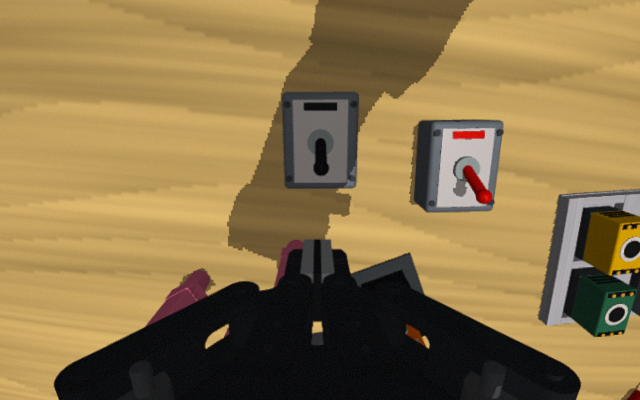

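The fan box is centred at (320,140), with its black stripe at the far end and its bat leaning towards me. The supply at (465,165) is oriented the same way, with its bat off.

Request:
move_arm(steps=[{"claw":0,"tx":4,"ty":-0.2,"tz":0.33,"ax":0,"ay":0,"az":0},{"claw":0,"tx":4,"ty":0,"tz":0,"ax":0,"ay":0,"az":0},{"claw":0,"tx":2.5,"ty":0,"tz":0,"ax":0,"ay":0,"az":0},{"claw":0,"tx":1.2,"ty":0,"tz":0,"ax":0,"ay":0,"az":0},{"claw":0,"tx":0,"ty":0,"tz":0,"ax":0,"ay":0,"az":0}])

```text
time: 26.7
ee_pos: [0.4926, -0.3099, 0.0739]
tcp_rot: [-0.525, 0.472, 0.527, 0.473]
contact_force: [0.9, 0.1, 0.9]
grip_width: 0.003
```

Request:
move_arm(steps=[{"claw":0,"tx":0,"ty":0.5,"tz":-0.5,"ax":0,"ay":0,"az":0},{"claw":0,"tx":0,"ty":0.8,"tz":0,"ax":0,"ay":0,"az":0},{"claw":0,"tx":0,"ty":0.8,"tz":0,"ax":0,"ay":0,"az":0},{"claw":0,"tx":0,"ty":0.8,"tz":0,"ax":0,"ay":0,"az":0},{"claw":0,"tx":0,"ty":0.7,"tz":0,"ax":0,"ay":0,"az":0},{"claw":0,"tx":0,"ty":0.6,"tz":0,"ax":0,"ay":0,"az":0},{"claw":0,"tx":0,"ty":0,"tz":0,"ax":0,"ay":0,"az":0}])

```text
time: 27.58
ee_pos: [0.4504, -0.3205, 0.0745]
tcp_rot: [-0.525, 0.473, 0.526, 0.474]
contact_force: [-0.1, -0.5, 0.0]
grip_width: -0.0
```

```bash
cat >> meas.py <<'E'
def bats():
    for n in('scene','side'):
        P,I,X=look(n)
        for k,(x,y) in dict(fan=(.4445,-.3197),supply=(.4535,-.1795)).items():
            m=(abs(X[...,0]-x)<.035)&(abs(X[...,1]-y)<.015)&(X[...,2]>.072)&(X[...,2]<.099)
            h=cv2.cvtColor(I,cv2.COLOR_BGR2HSV)
            if k=='supply': m&=(h[...,1]>120)
            print(n,k,'bat x offset mm',np.round(X[m].mean(0)[0]*1000-x*1000,0) if m.any() else None,m.sum())
E
python3 -c "
from meas import *
st();bats()"
```

```text
t 27.57 tcp [ 0.4504 -0.3205  0.0745] x [-0.001  0.003 -1.   ] z [-0.104  0.995  0.003] F [-0.1 -0.5  0. ] g -0.0
scene fan bat x offset mm 10.0 49
scene supply bat x offset mm 19.0 17
side fan bat x offset mm -3.0 112
side supply bat x offset mm None 0
```

Request:
move_arm(steps=[{"claw":0,"tx":0,"ty":-2,"tz":0,"ax":0,"ay":0,"az":0},{"claw":0,"tx":-4,"ty":-2,"tz":0,"ax":0,"ay":0,"az":0},{"claw":0,"tx":-4,"ty":0,"tz":0,"ax":0,"ay":0,"az":0},{"claw":0,"tx":0,"ty":0,"tz":0,"ax":0,"ay":0,"az":0}])

```text
time: 28.18
ee_pos: [0.4945, -0.3166, 0.1576]
tcp_rot: [0.527, -0.471, -0.524, -0.474]
contact_force: [0.3, 0.2, -1.1]
grip_width: -0.005
```

```bash
python3 -c "
from meas import *
bats()
P,I,X=look()
for k,(x,y) in dict(fan=(.4445,-.3197),supply=(.4535,-.1795)).items():
    m=(abs(X[...,0]-x)<.035)&(abs(X[...,1]-y)<.03)&(X[...,2]>.072)&(X[...,2]<.099)
    print(k,X[m].mean(0)*1000-np.array([x,y,0])*1000,m.sum())
plan([.4535+.046*.994,-.1795+.0048,.12],96)"
```

```text
scene fan bat x offset mm -14.0 25
scene supply bat x offset mm 19.0 19
side fan bat x offset mm -17.0 43
side supply bat x offset mm 15.0 30
fan [-16.52122482  -1.62437572  85.70305542] 367
supply [14.96484721  0.51971092 83.19556783] 396
t 28.32 tcp [ 0.4916 -0.3159  0.1542] x [ 0.     0.003 -1.   ] z [-0.106  0.994  0.003] F [ 0.5  0.3 -0.1] g -0.004
turn first [0.001 0.003 0.   ] then shift cm [ 3.42 -2.23 13.96]
```

Fan is on. Supply next.

Request:
move_arm(steps=[{"claw":0,"tx":0,"ty":-0.7,"tz":4.6,"ax":0,"ay":0,"az":0},{"claw":0,"tx":0,"ty":-0.8,"tz":4.7,"ax":0,"ay":0,"az":0},{"claw":0,"tx":0,"ty":-0.7,"tz":4.6,"ax":0,"ay":0,"az":0},{"claw":0,"tx":3,"ty":0,"tz":0,"ax":0,"ay":0,"az":0},{"claw":0,"tx":3,"ty":0,"tz":0,"ax":0,"ay":0,"az":0},{"claw":0,"tx":2.2,"ty":0,"tz":0,"ax":0,"ay":0,"az":0},{"claw":0,"tx":0,"ty":0,"tz":0,"ax":0,"ay":0,"az":0}])

```text
time: 29.2
ee_pos: [0.4972, -0.1749, 0.0707]
tcp_rot: [-0.524, 0.473, 0.528, 0.473]
contact_force: [1.0, -0.8, 0.5]
grip_width: -0.004
```

```bash
python3 -c "
from meas import *
plan([.4535+.004,-.1795,.073],96)"
```

```text
t 29.2 tcp [ 0.4972 -0.1749  0.0707] x [-0.004  0.004 -1.   ] z [-0.106  0.994  0.004] F [ 1.  -0.8  0.5] g -0.004
turn first [ 0.001  0.004 -0.004] then shift cm [-0.23  4.   -0.04]
```

Request:
move_arm(steps=[{"claw":0,"tx":0,"ty":0.8,"tz":0,"ax":0,"ay":0,"az":0},{"claw":0,"tx":0,"ty":0.8,"tz":0,"ax":0,"ay":0,"az":0},{"claw":0,"tx":0,"ty":0.8,"tz":0,"ax":0,"ay":0,"az":0},{"claw":0,"tx":0,"ty":0.8,"tz":0,"ax":0,"ay":0,"az":0},{"claw":0,"tx":0,"ty":0.8,"tz":0,"ax":0,"ay":0,"az":0},{"claw":0,"tx":0,"ty":0,"tz":0,"ax":0,"ay":0,"az":0},{"claw":0,"tx":0,"ty":-2,"tz":0,"ax":0,"ay":0,"az":0},{"claw":0,"tx":-4,"ty":-2,"tz":0,"ax":0,"ay":0,"az":0},{"claw":0,"tx":-5,"ty":0,"tz":0,"ax":0,"ay":0,"az":0},{"claw":0,"tx":-4,"ty":0,"tz":0,"ax":0,"ay":0,"az":0}])

```text
time: 30.45
ee_pos: [0.4986, -0.1758, 0.2046]
tcp_rot: [-0.525, 0.472, 0.526, 0.474]
contact_force: [1.0, 0.7, -0.2]
grip_width: -0.003
```

```bash
python3 -c "
from meas import *
bats()
P,I,X=look('scene',None,dict(yellow=(.515,.017,.06),blue=(.501,.102,.06),grey=(.58,.115,.06),green=(.594,.03,.06)))
P,I,X=look('scene')
m=(abs(X[...,0]-.622)<.04)&(abs(X[...,1]+.216)<.04)&(X[...,2]>.11)&(X[...,2]<.15);print(X[m].mean(0),cv2.minAreaRect((X[m][:,:2]*1000).astype(np.float32)))
P,I,X=look('side')
m=(abs(X[...,0]-.622)<.04)&(abs(X[...,1]+.216)<.04)&(X[...,2]>.13)&(X[...,2]<.15);print(X[m].mean(0),cv2.minAreaRect((X[m][:,:2]*1000).astype(np.float32)))
st()
"
```

```text
scene fan bat x offset mm -14.0 26
scene supply bat x offset mm -13.0 26
side fan bat x offset mm -17.0 44
side supply bat x offset mm -16.0 26
yellow c [516.7  15. ] size [66. 40.] long ang 9.0 z 0.0615
blue c [524.9 104. ] size [110.  40.] long ang 9.3 z 0.0617
grey c [556.  109.1] size [112.  40.] long ang 9.4 z 0.0614
green c [594.2  29.3] size [65. 40.] long ang 9.3 z 0.0614
[ 0.62819519 -0.21291849  0.13250202] ((622.825927734375, -215.47940063476562), (31.9093074798584, 25.98463249206543), 29.408681869506836)
[ 0.61980771 -0.21974633  0.13794733] ((619.8055419921875, -216.6286163330078), (30.91897201538086, 27.39307975769043), 31.98086166381836)
t 30.7 tcp [ 0.498  -0.1759  0.2026] x [-0.     0.002 -1.   ] z [-0.105  0.994  0.002] F [-0.9 -0.3 -0. ] g 0.003
```

```bash
python3 -c "
from meas import *
plan([.621,-.216,.20],119.5)"
```

```text
t 30.7 tcp [ 0.498  -0.1759  0.2026] x [-0.     0.002 -1.   ] z [-0.105  0.994  0.002] F [-0.9 -0.3 -0. ] g 0.003
turn first [-0.41   0.002  0.   ] then shift cm [ 0.26 -8.73 -9.54]
```

Request:
move_arm(steps=[{"claw":0.85,"tx":0,"ty":0,"tz":0,"ax":-0.14,"ay":0,"az":0},{"claw":0.85,"tx":0,"ty":0,"tz":0,"ax":-0.14,"ay":0,"az":0},{"claw":0.85,"tx":0,"ty":0,"tz":0,"ax":-0.13,"ay":0,"az":0},{"claw":0.85,"tx":0,"ty":-2.9,"tz":-3.2,"ax":0,"ay":0,"az":0},{"claw":0.85,"tx":0,"ty":-2.9,"tz":-3.2,"ax":0,"ay":0,"az":0},{"claw":0.85,"tx":0,"ty":-2.9,"tz":-3.1,"ax":0,"ay":0,"az":0},{"claw":0.85,"tx":0,"ty":0,"tz":0,"ax":0,"ay":0,"az":0}])

```text
time: 31.58
ee_pos: [0.6225, -0.216, 0.2003]
tcp_rot: [-0.61, 0.355, 0.612, 0.357]
contact_force: [-1.3, 0.3, -0.6]
grip_width: 0.847
```

Run:
```python
from meas import *
P,I,X=look('wrist','w5.png')
h=cv2.cvtColor(I,cv2.COLOR_BGR2HSV)
m=(abs(X[...,0]-.621)<.035)&(abs(X[...,1]+.216)<.035)
for lo,hi in((.135,.147),(.052,.064)):
    q=m&(X[...,2]>lo)&(X[...,2]<hi)
    if q.any():print(cv2.minAreaRect((X[q][:,:2]*1000).astype(np.float32)),np.median(X[q][:,2]),q.sum())
plan([.621,-.216,.085],119.5)
```

```text
((621.2966918945312, -215.3551025390625), (29.697702407836914, 25.947795867919922), 28.70549964904785) 0.1398078330607304 1475
((622.688232421875, -217.23043823242188), (52.42646789550781, 51.85674285888672), 28.10764503479004) 0.059365990676549046 1040
t 31.62 tcp [ 0.6208 -0.2155  0.2004] x [-0.003  0.004 -1.   ] z [-0.493  0.87   0.005] F [-0.3  0.1  0.3] g 0.85
turn first [ 0.001  0.005 -0.001] then shift cm [ 1.154e+01  1.000e-02 -6.000e-02]
```

View pics/w5.png

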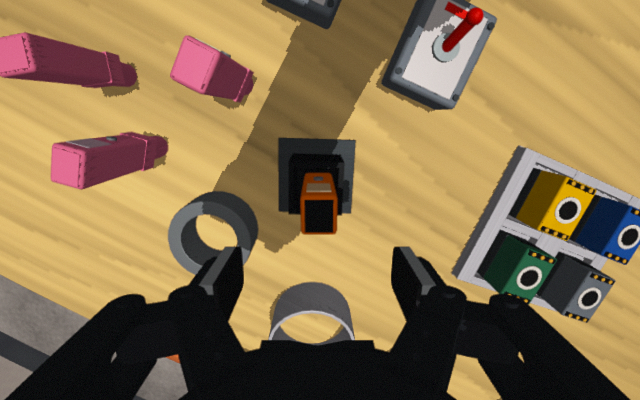

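The wrist view shows the thermometer top at (320,205), between the open jaws. The tape (215,230) and collar (313,315) are lower than the fingers will go, and all four modules are in their pockets.

Request:
move_arm(steps=[{"claw":0.85,"tx":3,"ty":0,"tz":-0.05,"ax":0,"ay":0.004,"az":0},{"claw":0.85,"tx":3,"ty":0,"tz":0,"ax":0,"ay":0,"az":0},{"claw":0.85,"tx":3,"ty":0,"tz":0,"ax":0,"ay":0,"az":0},{"claw":0.85,"tx":2.5,"ty":0,"tz":0,"ax":0,"ay":0,"az":0},{"claw":0.85,"tx":0,"ty":0,"tz":0,"ax":0,"ay":0,"az":0},{"claw":0.85,"tx":0,"ty":0,"tz":0,"ax":0,"ay":0,"az":0}])

```text
time: 32.38
ee_pos: [0.6211, -0.2159, 0.0884]
tcp_rot: [0.612, -0.356, -0.61, -0.356]
contact_force: [-0.1, 0.4, 0.6]
grip_width: 0.853
```

Run:
```python
from meas import *
plan([.6213,-.2154,.085],118.7)
```

```text
t 32.38 tcp [ 0.6211 -0.2159  0.0884] x [ 0.002 -0.001 -1.   ] z [-0.493  0.87  -0.002] F [-0.1  0.4  0.6] g 0.853
turn first [ 0.015 -0.002  0.001] then shift cm [ 0.34 -0.05  0.04]
```

Request:
move_arm(steps=[{"claw":0.05,"tx":0.2,"ty":0,"tz":0,"ax":0.012,"ay":0,"az":0},{"claw":0.05,"tx":0,"ty":0,"tz":0,"ax":0,"ay":0,"az":0},{"claw":0.05,"tx":0,"ty":0,"tz":0,"ax":0,"ay":0,"az":0},{"claw":0.05,"tx":0,"ty":0,"tz":0,"ax":0,"ay":0,"az":0},{"claw":0.05,"tx":0,"ty":0,"tz":0,"ax":0,"ay":0,"az":0},{"claw":0.05,"tx":0,"ty":0,"tz":0,"ax":0,"ay":0,"az":0},{"claw":0.05,"tx":0,"ty":0,"tz":0,"ax":0,"ay":0,"az":0}])

```text
time: 33.25
ee_pos: [0.6216, -0.2162, 0.0866]
tcp_rot: [0.61, -0.36, -0.608, -0.36]
contact_force: [-1.1, 0.2, 6.4]
grip_width: 0.299
```

Request:
move_arm(steps=[{"claw":0.05,"tx":-2,"ty":0,"tz":0,"ax":0,"ay":0,"az":0},{"claw":0.05,"tx":-3,"ty":0,"tz":0,"ax":0,"ay":0,"az":0},{"claw":0.05,"tx":-4,"ty":0,"tz":0,"ax":0,"ay":0,"az":0},{"claw":0.05,"tx":-4,"ty":0,"tz":0,"ax":0,"ay":0,"az":0},{"claw":0.05,"tx":-1,"ty":0,"tz":0,"ax":0,"ay":0,"az":0},{"claw":0.05,"tx":0,"ty":0,"tz":0,"ax":0,"ay":0,"az":0}])

```text
time: 34.0
ee_pos: [0.621, -0.2162, 0.2266]
tcp_rot: [0.61, -0.36, -0.607, -0.36]
contact_force: [-0.3, -0.7, -1.2]
grip_width: 0.296
```

Run:
```python
from meas import *
P,I,X=look('scene','s2.png',dict(yellow=(.515,.017,.06),blue=(.501,.102,.06),grey=(.58,.115,.06),green=(.594,.03,.06)))
plan([.5022,.1015,.22],109)
P,I2,X=look('side')
cv2.imwrite('pics/both.png',np.hstack([cv2.resize(I[80:260,160:360],(400,360)),cv2.resize(I2[120:300,240:440],(400,360))]))
```

```text
yellow c [515.3  14.6] size [68. 40.] long ang 8.5 z 0.0616
blue c [502.1 100. ] size [63. 40.] long ang 10.2 z 0.0618
grey c [581.8 113.3] size [65. 39.] long ang 11.5 z 0.0619
green c [595.7  29.7] size [65. 40.] long ang 9.6 z 0.0614
t 34.05 tcp [ 0.6204 -0.2161  0.2254] x [ 0.001 -0.001 -1.   ] z [-0.482  0.876 -0.002] F [ 0.4  0.2 -1.5] g 0.295
turn first [ 0.171 -0.002  0.001] then shift cm [ 0.54  0.84 33.88]
```

View pics/both.png

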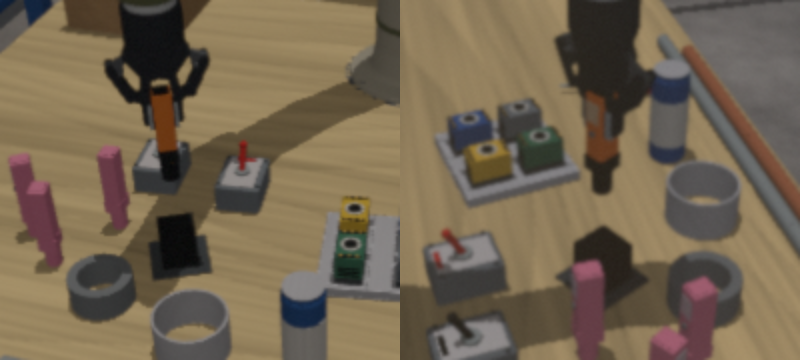

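The thermometer is held upright, clear of the empty holster. All four modules sit in the tray and both bats are over to on.

Run:
```python
from meas import *
plan([.5022,.1013,.195],118.8)
```

```text
t 34.1 tcp [ 0.6202 -0.216   0.2247] x [ 0.    -0.001 -1.   ] z [-0.482  0.876 -0.001] F [-0.7 -0.6 -1.4] g 0.297
turn first [ 0.001 -0.001 -0.   ] then shift cm [ 2.97 -4.94 33.49]
```

Request:
move_arm(steps=[{"claw":0.05,"tx":0,"ty":-0.62,"tz":4.19,"ax":0,"ay":0,"az":0},{"claw":0.05,"tx":0,"ty":-0.62,"tz":4.19,"ax":0,"ay":0,"az":0},{"claw":0.05,"tx":0,"ty":-0.62,"tz":4.19,"ax":0,"ay":0,"az":0},{"claw":0.05,"tx":0,"ty":-0.62,"tz":4.19,"ax":0,"ay":0,"az":0},{"claw":0.05,"tx":0,"ty":-0.62,"tz":4.19,"ax":0,"ay":0,"az":0},{"claw":0.05,"tx":0,"ty":-0.62,"tz":4.19,"ax":0,"ay":0,"az":0},{"claw":0.05,"tx":0,"ty":-0.62,"tz":4.19,"ax":0,"ay":0,"az":0},{"claw":0.05,"tx":0,"ty":-0.6,"tz":4.16,"ax":0,"ay":0,"az":0},{"claw":0.05,"tx":2,"ty":0,"tz":0,"ax":0,"ay":0,"az":0},{"claw":0.05,"tx":0.9,"ty":0,"tz":0,"ax":0,"ay":0,"az":0}])

```text
time: 35.35
ee_pos: [0.5017, 0.1012, 0.1945]
tcp_rot: [0.609, -0.36, -0.609, -0.359]
contact_force: [0.1, -0.6, -1.0]
grip_width: 0.294
```

Run:
```python
from meas import *
P,I,X=look('wrist','w6.png',dict(yellow=(.515,.017,.06),blue=(.501,.102,.06),grey=(.58,.115,.06),green=(.594,.03,.06)))
plan([.5022,.1013,.195],118.8)
```

```text
yellow c [515.9  16.3] size [61. 41.] long ang 9.7 z 0.0597
blue c [502.2 101.2] size [60. 40.] long ang 9.5 z 0.0598
grey c [556.8  95. ] size [ 7. 12.] long ang 118.0 z 0.0591
green c [594.6  30.9] size [60. 41.] long ang 9.0 z 0.0596
t 35.4 tcp [0.5017 0.1006 0.1939] x [-0.002 -0.002 -1.   ] z [-0.482  0.876 -0.001] F [ 0.1 -0.5 -2.5] g 0.299
turn first [ 0.001 -0.001 -0.002] then shift cm [-0.11 -0.08  0.04]
```

View pics/w6.png

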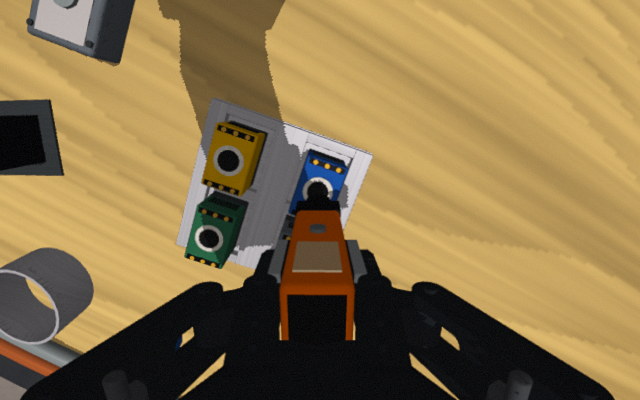

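The nose is at (318,190), over the blue dot. Now holding.

Request:
move_arm(steps=[{"claw":0.05,"tx":0,"ty":0,"tz":0.05,"ax":0,"ay":0,"az":0},{"claw":0.05,"tx":0,"ty":0,"tz":0,"ax":0,"ay":0,"az":0},{"claw":0.05,"tx":0,"ty":0,"tz":0,"ax":0,"ay":0,"az":0},{"claw":0.05,"tx":0,"ty":0,"tz":0,"ax":0,"ay":0,"az":0},{"claw":0.05,"tx":0,"ty":0,"tz":0,"ax":0,"ay":0,"az":0},{"claw":0.05,"tx":0,"ty":0,"tz":0,"ax":0,"ay":0,"az":0},{"claw":0.05,"tx":0,"ty":0,"tz":0,"ax":0,"ay":0,"az":0},{"claw":0.05,"tx":0,"ty":0,"tz":0,"ax":0,"ay":0,"az":0},{"claw":0.05,"tx":0,"ty":0,"tz":0,"ax":0,"ay":0,"az":0},{"claw":0.05,"tx":0,"ty":0,"tz":0,"ax":0,"ay":0,"az":0}])

```text
time: 36.65
ee_pos: [0.5026, 0.1016, 0.1963]
tcp_rot: [0.61, -0.36, -0.608, -0.36]
contact_force: [-0.5, 0.4, -1.3]
grip_width: 0.296
```

Request:
move_arm(steps=[{"claw":0.05,"tx":0,"ty":0,"tz":0,"ax":0,"ay":0,"az":0},{"claw":0.05,"tx":0,"ty":0,"tz":0,"ax":0,"ay":0,"az":0},{"claw":0.05,"tx":0,"ty":0,"tz":0,"ax":0,"ay":0,"az":0},{"claw":0.05,"tx":0,"ty":0,"tz":0,"ax":0,"ay":0,"az":0},{"claw":0.05,"tx":0,"ty":0,"tz":0,"ax":0,"ay":0,"az":0},{"claw":0.05,"tx":0,"ty":0,"tz":0,"ax":0,"ay":0,"az":0},{"claw":0.05,"tx":0,"ty":0,"tz":0,"ax":0,"ay":0,"az":0},{"claw":0.05,"tx":0,"ty":0,"tz":0,"ax":0,"ay":0,"az":0},{"claw":0.05,"tx":0,"ty":0,"tz":0,"ax":0,"ay":0,"az":0},{"claw":0.05,"tx":0,"ty":0,"tz":0,"ax":0,"ay":0,"az":0}])

```text
time: 37.9
ee_pos: [0.5026, 0.1016, 0.1963]
tcp_rot: [0.61, -0.36, -0.608, -0.36]
contact_force: [0.6, -0.1, -0.8]
grip_width: 0.299
```

```bash
cat >> meas.py <<'E'
MODS=dict(yellow=(.515,.017,.06),blue=(.501,.102,.06),grey=(.58,.115,.06),green=(.594,.03,.06))
E
python3 - <<'E'
from meas import *
P,I,X=look('wrist',None,MODS)
P,I,X=look('scene',None,MODS)
bats()
plan([.5159,.0163,.195],118.8)
E
```

```text
yellow c [515.9  16.2] size [61. 41.] long ang 9.8 z 0.0598
blue c [502.2 101.2] size [60. 40.] long ang 9.5 z 0.0597
grey c [558.7  95.7] size [11. 12.] long ang 106.6 z 0.0593
green c [594.8  31.3] size [60. 41.] long ang 9.8 z 0.0596
yellow c [516.6  15. ] size [65. 40.] long ang 9.7 z 0.0617
blue c [501.8 100.4] size [64. 40.] long ang 8.3 z 0.0617
grey c [579.7 112.8] size [67. 39.] long ang 11.0 z 0.0618
green c [595.5  29.8] size [66. 40.] long ang 9.1 z 0.0617
scene fan bat x offset mm -14.0 25
scene supply bat x offset mm -13.0 27
side fan bat x offset mm -17.0 43
side supply bat x offset mm -15.0 30
t 38.1 tcp [0.5026 0.1016 0.1963] x [ 0.002 -0.001 -1.   ] z [-0.482  0.876 -0.002] F [-0.5 -0.2 -1.2] g 0.296
turn first [ 0.001 -0.002  0.001] then shift cm [ 0.13  2.94 -8.11]
```

Yellow.

Request:
move_arm(steps=[{"claw":0.05,"tx":0,"ty":0.7,"tz":-2,"ax":0,"ay":0,"az":0},{"claw":0.05,"tx":0,"ty":0.8,"tz":-2.1,"ax":0,"ay":0,"az":0},{"claw":0.05,"tx":0,"ty":0.7,"tz":-2,"ax":0,"ay":0,"az":0},{"claw":0.05,"tx":0,"ty":0.74,"tz":-2,"ax":0,"ay":0,"az":0},{"claw":0.05,"tx":0,"ty":0,"tz":0,"ax":0,"ay":0,"az":0},{"claw":0.05,"tx":0,"ty":0,"tz":0,"ax":0,"ay":0,"az":0},{"claw":0.05,"tx":0,"ty":0,"tz":0,"ax":0,"ay":0,"az":0}])

```text
time: 38.98
ee_pos: [0.5158, 0.0174, 0.1965]
tcp_rot: [0.61, -0.359, -0.608, -0.36]
contact_force: [-0.3, 0.6, -1.1]
grip_width: 0.296
```

Request:
move_arm(steps=[{"claw":0.05,"tx":0,"ty":0,"tz":0,"ax":0,"ay":0,"az":0},{"claw":0.05,"tx":0,"ty":0,"tz":0,"ax":0,"ay":0,"az":0},{"claw":0.05,"tx":0,"ty":0,"tz":0,"ax":0,"ay":0,"az":0},{"claw":0.05,"tx":0,"ty":0,"tz":0,"ax":0,"ay":0,"az":0},{"claw":0.05,"tx":0,"ty":0,"tz":0,"ax":0,"ay":0,"az":0},{"claw":0.05,"tx":0,"ty":0,"tz":0,"ax":0,"ay":0,"az":0},{"claw":0.05,"tx":0,"ty":0,"tz":0,"ax":0,"ay":0,"az":0},{"claw":0.05,"tx":0,"ty":0,"tz":0,"ax":0,"ay":0,"az":0},{"claw":0.05,"tx":0,"ty":0,"tz":0,"ax":0,"ay":0,"az":0},{"claw":0.05,"tx":0,"ty":0,"tz":0,"ax":0,"ay":0,"az":0}])

```text
time: 40.22
ee_pos: [0.5159, 0.0165, 0.1964]
tcp_rot: [0.61, -0.36, -0.608, -0.36]
contact_force: [1.0, 0.1, -1.1]
grip_width: 0.296
```

Request:
move_arm(steps=[{"claw":0.05,"tx":0,"ty":0,"tz":0,"ax":0,"ay":0,"az":0},{"claw":0.05,"tx":0,"ty":0,"tz":0,"ax":0,"ay":0,"az":0},{"claw":0.05,"tx":0,"ty":0,"tz":0,"ax":0,"ay":0,"az":0},{"claw":0.05,"tx":0,"ty":0,"tz":0,"ax":0,"ay":0,"az":0},{"claw":0.05,"tx":0,"ty":0,"tz":0,"ax":0,"ay":0,"az":0},{"claw":0.05,"tx":0,"ty":0,"tz":0,"ax":0,"ay":0,"az":0}])

```text
time: 40.98
ee_pos: [0.5159, 0.0165, 0.1964]
tcp_rot: [0.61, -0.36, -0.608, -0.36]
contact_force: [1.0, -0.7, -1.4]
grip_width: 0.296
```

Run:
```python
from meas import *
P,I,X=look('wrist',None,MODS)
P,I,X=look('scene',None,MODS)
bats()
plan([.5947,.0308,.195],118.8)
```

```text
yellow c [515.9  15.9] size [60. 40.] long ang 9.6 z 0.0597
blue c [502.  101.3] size [60. 41.] long ang 9.7 z 0.0597
grey c [557.4 117.6] size [17. 25.] long ang 98.4 z 0.0591
green c [573.6  11.8] size [11. 10.] long ang 8.1 z 0.0591
yellow c [517.2  15.3] size [64. 40.] long ang 10.3 z 0.0617
blue c [501.4  99.8] size [66. 40.] long ang 10.6 z 0.0616
grey c [581.3 113.1] size [63. 39.] long ang 11.4 z 0.0618
green c [595.5  29.8] size [64. 41.] long ang 8.2 z 0.0615
scene fan bat x offset mm -13.0 25
scene supply bat x offset mm -13.0 25
side fan bat x offset mm -17.0 43
side supply bat x offset mm -16.0 30
t 41.17 tcp [0.5159 0.0165 0.1964] x [ 0.002 -0.001 -1.   ] z [-0.482  0.876 -0.002] F [-0.7 -0.3 -1.5] g 0.298
turn first [ 0.001 -0.002  0.001] then shift cm [ 0.14 -7.59 -2.54]
```

Green.

Request:
move_arm(steps=[{"claw":0.05,"tx":0,"ty":-1.9,"tz":-0.64,"ax":0,"ay":0,"az":0},{"claw":0.05,"tx":0,"ty":-1.9,"tz":-0.64,"ax":0,"ay":0,"az":0},{"claw":0.05,"tx":0,"ty":-1.9,"tz":-0.63,"ax":0,"ay":0,"az":0},{"claw":0.05,"tx":0,"ty":-1.9,"tz":-0.63,"ax":0,"ay":0,"az":0},{"claw":0.05,"tx":0,"ty":0,"tz":0,"ax":0,"ay":0,"az":0},{"claw":0.05,"tx":0,"ty":0,"tz":0,"ax":0,"ay":0,"az":0},{"claw":0.05,"tx":0,"ty":0,"tz":0,"ax":0,"ay":0,"az":0}])

```text
time: 42.05
ee_pos: [0.594, 0.0306, 0.1966]
tcp_rot: [0.609, -0.36, -0.608, -0.36]
contact_force: [0.3, 0.9, -2.0]
grip_width: 0.301
```

Request:
move_arm(steps=[{"claw":0.05,"tx":0,"ty":0,"tz":0,"ax":0,"ay":0,"az":0},{"claw":0.05,"tx":0,"ty":0,"tz":0,"ax":0,"ay":0,"az":0},{"claw":0.05,"tx":0,"ty":0,"tz":0,"ax":0,"ay":0,"az":0},{"claw":0.05,"tx":0,"ty":0,"tz":0,"ax":0,"ay":0,"az":0},{"claw":0.05,"tx":0,"ty":0,"tz":0,"ax":0,"ay":0,"az":0},{"claw":0.05,"tx":0,"ty":0,"tz":0,"ax":0,"ay":0,"az":0},{"claw":0.05,"tx":0,"ty":0,"tz":0,"ax":0,"ay":0,"az":0},{"claw":0.05,"tx":0,"ty":0,"tz":0,"ax":0,"ay":0,"az":0},{"claw":0.05,"tx":0,"ty":0,"tz":0,"ax":0,"ay":0,"az":0},{"claw":0.05,"tx":0,"ty":0,"tz":0,"ax":0,"ay":0,"az":0}])

```text
time: 43.3
ee_pos: [0.5947, 0.0308, 0.1966]
tcp_rot: [0.61, -0.36, -0.608, -0.36]
contact_force: [-0.8, 0.5, -1.7]
grip_width: 0.297
```

Request:
move_arm(steps=[{"claw":0.05,"tx":0,"ty":0,"tz":0,"ax":0,"ay":0,"az":0},{"claw":0.05,"tx":0,"ty":0,"tz":0,"ax":0,"ay":0,"az":0},{"claw":0.05,"tx":0,"ty":0,"tz":0,"ax":0,"ay":0,"az":0},{"claw":0.05,"tx":0,"ty":0,"tz":0,"ax":0,"ay":0,"az":0},{"claw":0.05,"tx":0,"ty":0,"tz":0,"ax":0,"ay":0,"az":0},{"claw":0.05,"tx":0,"ty":0,"tz":0,"ax":0,"ay":0,"az":0}])

```text
time: 44.05
ee_pos: [0.5948, 0.0308, 0.1966]
tcp_rot: [0.61, -0.36, -0.608, -0.36]
contact_force: [-0.6, 0.3, -1.3]
grip_width: 0.299
```

Run:
```python
from meas import *
P,I,X=look('wrist',None,MODS)
P,I,X=look('scene',None,MODS)
bats()
plan([.5806,.1145,.195],118.8)
```

```text
yellow c [515.9  15.9] size [60. 40.] long ang 9.5 z 0.0597
blue c [502.  100.9] size [60. 41.] long ang 8.9 z 0.0596
grey c [580.5 114. ] size [60. 41.] long ang 9.4 z 0.0597
green c [595.2  30.6] size [60. 40.] long ang 9.2 z 0.0598
yellow c [517.9  15.2] size [61. 40.] long ang 7.6 z 0.0615
blue c [525.5 104.1] size [111.  40.] long ang 9.4 z 0.0619
grey c [556.3 109.2] size [115.  40.] long ang 9.4 z 0.0615
green c [595.7  29.8] size [63. 40.] long ang 9.2 z 0.0618
scene fan bat x offset mm -14.0 24
scene supply bat x offset mm -13.0 29
side fan bat x offset mm -17.0 44
side supply bat x offset mm -16.0 33
t 44.25 tcp [0.5948 0.0309 0.1966] x [ 0.002 -0.001 -1.   ] z [-0.482  0.876 -0.002] F [-0.  -0.3 -0.3] g 0.301
turn first [ 0.001 -0.002  0.001] then shift cm [ 0.16 -2.79  8.01]
```

Grey.

Request:
move_arm(steps=[{"claw":0.05,"tx":0,"ty":-0.7,"tz":2,"ax":0,"ay":0,"az":0},{"claw":0.05,"tx":0,"ty":-0.7,"tz":2,"ax":0,"ay":0,"az":0},{"claw":0.05,"tx":0,"ty":-0.7,"tz":2,"ax":0,"ay":0,"az":0},{"claw":0.05,"tx":0,"ty":-0.7,"tz":2,"ax":0,"ay":0,"az":0},{"claw":0.05,"tx":0,"ty":0,"tz":0,"ax":0,"ay":0,"az":0},{"claw":0.05,"tx":0,"ty":0,"tz":0,"ax":0,"ay":0,"az":0},{"claw":0.05,"tx":0,"ty":0,"tz":0,"ax":0,"ay":0,"az":0}])

```text
time: 45.12
ee_pos: [0.5808, 0.1135, 0.1964]
tcp_rot: [0.609, -0.36, -0.608, -0.36]
contact_force: [-0.3, -0.2, -1.5]
grip_width: 0.299
```

Request:
move_arm(steps=[{"claw":0.05,"tx":0,"ty":0,"tz":0,"ax":0,"ay":0,"az":0},{"claw":0.05,"tx":0,"ty":0,"tz":0,"ax":0,"ay":0,"az":0},{"claw":0.05,"tx":0,"ty":0,"tz":0,"ax":0,"ay":0,"az":0},{"claw":0.05,"tx":0,"ty":0,"tz":0,"ax":0,"ay":0,"az":0},{"claw":0.05,"tx":0,"ty":0,"tz":0,"ax":0,"ay":0,"az":0},{"claw":0.05,"tx":0,"ty":0,"tz":0,"ax":0,"ay":0,"az":0},{"claw":0.05,"tx":0,"ty":0,"tz":0,"ax":0,"ay":0,"az":0},{"claw":0.05,"tx":0,"ty":0,"tz":0,"ax":0,"ay":0,"az":0},{"claw":0.05,"tx":0,"ty":0,"tz":0,"ax":0,"ay":0,"az":0},{"claw":0.05,"tx":0,"ty":0,"tz":0,"ax":0,"ay":0,"az":0}])

```text
time: 46.38
ee_pos: [0.5807, 0.1144, 0.1964]
tcp_rot: [0.61, -0.36, -0.608, -0.36]
contact_force: [0.3, 0.5, -1.8]
grip_width: 0.296
```

Request:
move_arm(steps=[{"claw":0.05,"tx":0,"ty":0,"tz":0,"ax":0,"ay":0,"az":0},{"claw":0.05,"tx":0,"ty":0,"tz":0,"ax":0,"ay":0,"az":0},{"claw":0.05,"tx":0,"ty":0,"tz":0,"ax":0,"ay":0,"az":0},{"claw":0.05,"tx":0,"ty":0,"tz":0,"ax":0,"ay":0,"az":0},{"claw":0.05,"tx":0,"ty":0,"tz":0,"ax":0,"ay":0,"az":0},{"claw":0.05,"tx":0,"ty":0,"tz":0,"ax":0,"ay":0,"az":0}])

```text
time: 47.12
ee_pos: [0.5807, 0.1144, 0.1964]
tcp_rot: [0.61, -0.36, -0.608, -0.36]
contact_force: [-0.5, -0.0, -1.6]
grip_width: 0.294
```

Run:
```python
from meas import *
P,I,X=look('wrist',None,MODS)
P,I,X=look('scene',None,MODS)
bats()
plan([.6219,-.2169,.22],118.8)
```

```text
yellow c [515.7  16.3] size [61. 41.] long ang 10.2 z 0.0598
blue c [502.2 101.4] size [60. 41.] long ang 9.5 z 0.0598
grey c [580.5 114.2] size [60. 40.] long ang 9.6 z 0.0598
green c [595.   30.8] size [61. 41.] long ang 9.2 z 0.0597
yellow c [515.1  14.8] size [66. 40.] long ang 8.2 z 0.0615
blue c [503.9 100.7] size [63. 40.] long ang 8.4 z 0.0603
grey c [580.  112.9] size [68. 39.] long ang 11.2 z 0.0616
green c [594.1  29.5] size [67. 40.] long ang 8.9 z 0.0618
scene fan bat x offset mm -14.0 25
scene supply bat x offset mm -13.0 27
side fan bat x offset mm -17.0 43
side supply bat x offset mm -16.0 29
t 47.33 tcp [0.5807 0.1144 0.1965] x [ 0.002 -0.001 -1.   ] z [-0.482  0.876 -0.002] F [ 0.3 -0.5 -1.7] g 0.299
turn first [ 0.001 -0.002  0.001] then shift cm [ -2.35  12.35 -31.02]
```

Request:
move_arm(steps=[{"claw":0.05,"tx":-2.4,"ty":0,"tz":0,"ax":0,"ay":0,"az":0},{"claw":0.05,"tx":0,"ty":1.54,"tz":-3.88,"ax":0,"ay":0,"az":0},{"claw":0.05,"tx":0,"ty":1.54,"tz":-3.88,"ax":0,"ay":0,"az":0},{"claw":0.05,"tx":0,"ty":1.54,"tz":-3.88,"ax":0,"ay":0,"az":0},{"claw":0.05,"tx":0,"ty":1.54,"tz":-3.88,"ax":0,"ay":0,"az":0},{"claw":0.05,"tx":0,"ty":1.54,"tz":-3.88,"ax":0,"ay":0,"az":0},{"claw":0.05,"tx":0,"ty":1.54,"tz":-3.88,"ax":0,"ay":0,"az":0},{"claw":0.05,"tx":0,"ty":1.54,"tz":-3.88,"ax":0,"ay":0,"az":0},{"claw":0.05,"tx":0,"ty":1.54,"tz":-3.88,"ax":0,"ay":0,"az":0},{"claw":0.05,"tx":0,"ty":0,"tz":0,"ax":0,"ay":0,"az":0}])

```text
time: 48.58
ee_pos: [0.6218, -0.2216, 0.2204]
tcp_rot: [0.609, -0.362, -0.607, -0.361]
contact_force: [-0.7, 0.4, -0.9]
grip_width: 0.297
```

Run:
```python
from meas import *
for n in('wrist','side'):
    P,I,X=look(n,'h_'+n+'.png')
    q=(abs(X[...,0]-.6222)<.04)&(abs(X[...,1]+.2166)<.04)&(X[...,2]>.05)&(X[...,2]<.066)
    if q.any():print(n,cv2.minAreaRect((X[q][:,:2]*1000).astype(np.float32)),q.sum())
    q=(abs(X[...,0]-.6222)<.04)&(abs(X[...,1]+.2166)<.04)&(X[...,2]>.11)&(X[...,2]<.16)
    if q.any():print(n,'nose z',np.percentile(X[q][:,2],[0,1,5]),X[q].mean(0))
plan([.622,-.2165,.0885],118.8)
```

```text
wrist ((622.720458984375, -217.60128784179688), (52.31984329223633, 52.22314453125), 27.295001983642578) 763
wrist nose z [0.13756027 0.13769496 0.13878214] [ 0.61266212 -0.22640325  0.14745186]
side ((621.4493408203125, -215.71102905273438), (55.82111358642578, 55.214168548583984), 26.743566513061523) 241
side nose z [0.13717067 0.13834844 0.13974671] [ 0.6193325  -0.22643897  0.14960212]
t 48.67 tcp [ 0.6222 -0.2168  0.2206] x [ 0.002 -0.    -1.   ] z [-0.482  0.876 -0.001] F [ 0.5  0.8 -1.2] g 0.297
turn first [-0.    -0.001  0.001] then shift cm [13.21  0.    0.04]
```

View pics/h_wrist.png

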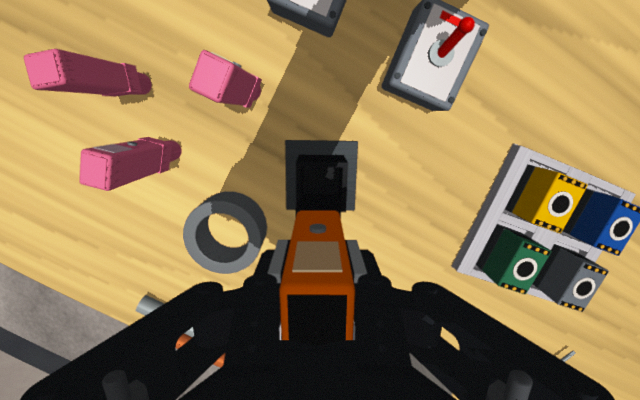

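Thermometer aligned above the holster cup at (322,175). Lowering.

Request:
move_arm(steps=[{"claw":0.05,"tx":3,"ty":0,"tz":0,"ax":0,"ay":0,"az":0},{"claw":0.05,"tx":3,"ty":0,"tz":0,"ax":0,"ay":0,"az":0},{"claw":0.05,"tx":2,"ty":0,"tz":0,"ax":0,"ay":0,"az":0},{"claw":0.05,"tx":2,"ty":0,"tz":0,"ax":0,"ay":0,"az":0},{"claw":0.05,"tx":1.5,"ty":0,"tz":0,"ax":0,"ay":0,"az":0},{"claw":0.05,"tx":1,"ty":0,"tz":0,"ax":0,"ay":0,"az":0},{"claw":0.05,"tx":0.5,"ty":0,"tz":0,"ax":0,"ay":0,"az":0},{"claw":0.05,"tx":0,"ty":0,"tz":0,"ax":0,"ay":0,"az":0}])

```text
time: 49.68
ee_pos: [0.6227, -0.217, 0.0909]
tcp_rot: [0.61, -0.36, -0.608, -0.36]
contact_force: [0.3, 0.2, -1.0]
grip_width: 0.296
```

Request:
move_arm(steps=[{"claw":0.05,"tx":0.35,"ty":0,"tz":0,"ax":0,"ay":0,"az":0},{"claw":0.05,"tx":0,"ty":0,"tz":0,"ax":0,"ay":0,"az":0},{"claw":0.8,"tx":0,"ty":0,"tz":0,"ax":0,"ay":0,"az":0},{"claw":0.8,"tx":0,"ty":0,"tz":0,"ax":0,"ay":0,"az":0},{"claw":0.8,"tx":0,"ty":0,"tz":0,"ax":0,"ay":0,"az":0},{"claw":0.8,"tx":0,"ty":0,"tz":0,"ax":0,"ay":0,"az":0},{"claw":0.8,"tx":-3,"ty":0,"tz":0,"ax":0,"ay":0,"az":0},{"claw":0.8,"tx":-4,"ty":0,"tz":0,"ax":0,"ay":0,"az":0},{"claw":0.8,"tx":-4,"ty":0,"tz":0,"ax":0,"ay":0,"az":0},{"claw":0.5,"tx":0,"ty":0,"tz":0,"ax":0,"ay":0,"az":0}])

```text
time: 50.92
ee_pos: [0.6242, -0.2172, 0.2008]
tcp_rot: [0.612, -0.359, -0.606, -0.36]
contact_force: [1.0, 0.2, -1.4]
grip_width: 0.598
```

Run:
```python
from meas import *
for n in('scene','side'):
    P,I,X=look(n,'e_'+n+'.png')
    q=(abs(X[...,0]-.622)<.03)&(abs(X[...,1]+.217)<.03)&(X[...,2]>.125)&(X[...,2]<.15)
    print(n,cv2.minAreaRect((X[q][:,:2]*1000).astype(np.float32)),np.percentile(X[q][:,2],[50,95]))
P,I,X=look('wrist')
q=(abs(X[...,0]-.622)<.03)&(abs(X[...,1]+.217)<.03)&(X[...,2]>.13)&(X[...,2]<.15)
print('wrist',cv2.minAreaRect((X[q][:,:2]*1000).astype(np.float32)),np.median(X[q][:,2]))
# supply off: approach from -x side
plan([.4535-.046*.994,-.1795-.0048,.20],96)
```

```text
scene ((625.2008056640625, -217.28184509277344), (30.385639190673828, 25.81147003173828), 30.10173225402832) [0.14012251 0.14467192]
side ((622.4036865234375, -218.354736328125), (30.705785751342773, 27.103553771972656), 30.741657257080078) [0.1376975  0.14171804]
wrist ((623.0452270507812, -217.74473571777344), (30.000988006591797, 25.79015350341797), 29.756206512451172) 0.13977037971547027
t 51.08 tcp [ 0.6219 -0.2169  0.1967] x [ 0.001 -0.001 -1.   ] z [-0.482  0.876 -0.002] F [ 0.1 -0.5 -0. ] g 0.5
turn first [ 0.398 -0.001  0.001] then shift cm [-0.33 20.96  5.48]
```

Request:
move_arm(steps=[{"claw":0,"tx":0,"ty":0,"tz":0,"ax":0.14,"ay":0,"az":0},{"claw":0,"tx":0,"ty":0,"tz":0,"ax":0.14,"ay":0,"az":0},{"claw":0,"tx":0,"ty":0,"tz":0,"ax":0.118,"ay":0,"az":0},{"claw":0,"tx":0,"ty":4.2,"tz":1.1,"ax":0,"ay":0,"az":0},{"claw":0,"tx":0,"ty":4.2,"tz":1.1,"ax":0,"ay":0,"az":0},{"claw":0,"tx":0,"ty":4.2,"tz":1.1,"ax":0,"ay":0,"az":0},{"claw":0,"tx":0,"ty":4.2,"tz":1.1,"ax":0,"ay":0,"az":0},{"claw":0,"tx":0,"ty":4.2,"tz":1.1,"ax":0,"ay":0,"az":0},{"claw":0,"tx":0,"ty":0,"tz":0,"ax":0,"ay":0,"az":0},{"claw":0,"tx":0,"ty":0,"tz":0,"ax":0,"ay":0,"az":0}])

```text
time: 52.32
ee_pos: [0.4085, -0.1844, 0.1966]
tcp_rot: [0.526, -0.473, -0.525, -0.473]
contact_force: [-0.3, -0.5, 0.6]
grip_width: 0.003
```

Run:
```python
from meas import *
plan([.4535-.046*.994,-.1795-.0048,.073],96)
```

```text
t 52.33 tcp [ 0.4085 -0.1844  0.1966] x [ 0.002 -0.001 -1.   ] z [-0.105  0.994 -0.001] F [-0.3 -0.5  0.6] g 0.003
turn first [ 0.    -0.001  0.002] then shift cm [1.236e+01 7.000e-02 1.000e-02]
```

Request:
move_arm(steps=[{"claw":0,"tx":4,"ty":0.1,"tz":0,"ax":0,"ay":0,"az":0},{"claw":0,"tx":4,"ty":0,"tz":0,"ax":0,"ay":0,"az":0},{"claw":0,"tx":3,"ty":0,"tz":0,"ax":0,"ay":0,"az":0},{"claw":0,"tx":1.3,"ty":0,"tz":0,"ax":0,"ay":0,"az":0},{"claw":0,"tx":0,"ty":0,"tz":0,"ax":0,"ay":0,"az":0},{"claw":0,"tx":0,"ty":0,"tz":0,"ax":0,"ay":0,"az":0}])

```text
time: 53.08
ee_pos: [0.4078, -0.1847, 0.0745]
tcp_rot: [0.527, -0.473, -0.524, -0.473]
contact_force: [0.6, 0.7, 0.1]
grip_width: 0.002
```

Run:
```python
from meas import *
plan([.4535-.004,-.1795,.073],96)
```

```text
t 53.08 tcp [ 0.4078 -0.1847  0.0745] x [ 0.003 -0.001 -1.   ] z [-0.105  0.994 -0.002] F [0.6 0.7 0.1] g 0.002
turn first [ 0.001 -0.002  0.003] then shift cm [ 0.15 -4.21  0.08]
```

Request:
move_arm(steps=[{"claw":0,"tx":0.1,"ty":-0.8,"tz":0.05,"ax":0,"ay":0,"az":0},{"claw":0,"tx":0,"ty":-0.9,"tz":0,"ax":0,"ay":0,"az":0},{"claw":0,"tx":0,"ty":-0.9,"tz":0,"ax":0,"ay":0,"az":0},{"claw":0,"tx":0,"ty":-0.8,"tz":0,"ax":0,"ay":0,"az":0},{"claw":0,"tx":0,"ty":-0.8,"tz":0,"ax":0,"ay":0,"az":0},{"claw":0,"tx":0,"ty":0,"tz":0,"ax":0,"ay":0,"az":0},{"claw":0,"tx":0,"ty":2,"tz":0,"ax":0,"ay":0,"az":0},{"claw":0,"tx":-4,"ty":2,"tz":0,"ax":0,"ay":0,"az":0},{"claw":0,"tx":-4,"ty":0,"tz":0,"ax":0,"ay":0,"az":0},{"claw":0,"tx":0,"ty":0,"tz":0,"ax":0,"ay":0,"az":0}])

```text
time: 54.32
ee_pos: [0.4097, -0.1844, 0.1552]
tcp_rot: [0.528, -0.472, -0.523, -0.474]
contact_force: [-0.2, -0.8, -0.2]
grip_width: -0.0
```

Run:
```python
from meas import *
bats()
P,I,X=look('wrist')
for k,(x,y) in dict(fan=(.4445,-.3197),supply=(.4535,-.1795)).items():
    m=(abs(X[...,0]-x)<.035)&(abs(X[...,1]-y)<.03)&(X[...,2]>.072)&(X[...,2]<.099)
    print(k,X[m].mean(0)*1000-np.array([x,y,0])*1000,m.sum())
look('scene',None,MODS)
plan([.4445-.046*.994,-.3197-.0048,.15],96)
```

```text
scene fan bat x offset mm -15.0 25
scene supply bat x offset mm 19.0 18
side fan bat x offset mm -17.0 43
side supply bat x offset mm 14.0 27
fan [-17.97823722   1.37339238  84.58407427] 341
supply [nan nan nan] 0
yellow c [514.7  14.6] size [68. 40.] long ang 9.0 z 0.0617
blue c [502.4  99.9] size [65. 40.] long ang 11.2 z 0.0615
grey c [580.1 113. ] size [65. 39.] long ang 11.3 z 0.0617
green c [602.4  25.3] size [67. 39.] long ang 14.3 z 0.0618
t 54.52 tcp [ 0.4085 -0.1836  0.1521] x [ 0.001 -0.001 -1.   ] z [-0.105  0.994 -0.001] F [-0.   0.4 -0.7] g -0.002
turn first [ 0.001 -0.001  0.001] then shift cm [  0.21   2.44 -13.91]<stdin>:6: RuntimeWarning: Mean of empty slice.
  ret = um.true_divide(
```

Supply is off, but green seems to have shifted (602,25). I'll switch the fan off, then check it.

Request:
move_arm(steps=[{"claw":0,"tx":0,"ty":0.8,"tz":-4.6,"ax":0,"ay":0,"az":0},{"claw":0,"tx":0,"ty":0.8,"tz":-4.7,"ax":0,"ay":0,"az":0},{"claw":0,"tx":0,"ty":0.8,"tz":-4.6,"ax":0,"ay":0,"az":0},{"claw":0,"tx":3,"ty":0,"tz":0,"ax":0,"ay":0,"az":0},{"claw":0,"tx":3,"ty":0,"tz":0,"ax":0,"ay":0,"az":0},{"claw":0,"tx":1.9,"ty":0,"tz":0,"ax":0,"ay":0,"az":0},{"claw":0,"tx":0,"ty":0,"tz":0,"ax":0,"ay":0,"az":0},{"claw":0,"tx":0,"ty":0,"tz":0,"ax":0,"ay":0,"az":0}])

```text
time: 55.52
ee_pos: [0.3998, -0.3243, 0.0739]
tcp_rot: [0.526, -0.473, -0.525, -0.473]
contact_force: [-0.1, -0.3, -0.0]
grip_width: -0.001
```

Run:
```python
from meas import *
plan([.4445-.004,-.3197,.073],96)
```

```text
t 55.52 tcp [ 0.3998 -0.3243  0.0739] x [ 0.002 -0.001 -1.   ] z [-0.105  0.994 -0.001] F [-0.1 -0.3 -0. ] g -0.001
turn first [ 0.001 -0.001  0.001] then shift cm [ 0.09 -4.09  0.03]
```

Request:
move_arm(steps=[{"claw":0,"tx":0,"ty":-0.8,"tz":0,"ax":0,"ay":0,"az":0},{"claw":0,"tx":0,"ty":-0.9,"tz":0,"ax":0,"ay":0,"az":0},{"claw":0,"tx":0,"ty":-0.9,"tz":0,"ax":0,"ay":0,"az":0},{"claw":0,"tx":0,"ty":-0.8,"tz":0,"ax":0,"ay":0,"az":0},{"claw":0,"tx":0,"ty":-0.7,"tz":0,"ax":0,"ay":0,"az":0},{"claw":0,"tx":0,"ty":0,"tz":0,"ax":0,"ay":0,"az":0},{"claw":0,"tx":0,"ty":2,"tz":0,"ax":0,"ay":0,"az":0},{"claw":0,"tx":-4,"ty":2,"tz":0,"ax":0,"ay":0,"az":0},{"claw":0,"tx":-5,"ty":0,"tz":0,"ax":0,"ay":0,"az":0},{"claw":0,"tx":-5,"ty":0,"tz":0,"ax":0,"ay":0,"az":0}])

```text
time: 56.78
ee_pos: [0.3982, -0.3245, 0.2152]
tcp_rot: [0.526, -0.473, -0.525, -0.473]
contact_force: [0.5, 0.0, -0.8]
grip_width: -0.001
```

Run:
```python
from meas import *
bats()
P,I,X=look('scene','s3.png',MODS)
cv2.imwrite('pics/s3z.png',cv2.resize(I[120:280,150:400],(750,480),interpolation=cv2.INTER_CUBIC))
plan([.5,-.02,.27],99.5)
```

```text
scene fan bat x offset mm 16.0 21
scene supply bat x offset mm 19.0 19
side fan bat x offset mm 14.0 48
side supply bat x offset mm 15.0 30
yellow c [515.3  15.1] size [66. 40.] long ang 9.2 z 0.0615
blue c [502.3 100. ] size [64. 40.] long ang 10.9 z 0.0617
grey c [581.3 113.2] size [64. 39.] long ang 11.3 z 0.0616
green c [599.5  24.6] size [64. 39.] long ang 14.3 z 0.0617
t 56.92 tcp [ 0.3998 -0.3254  0.2163] x [ 0.006 -0.005 -1.   ] z [-0.103  0.995 -0.005] F [-0.4 -0.9  0.1] g 0.002
turn first [-0.062 -0.005  0.005] then shift cm [ -5.37 -14.92  28.47]
```

View pics/s3z.png

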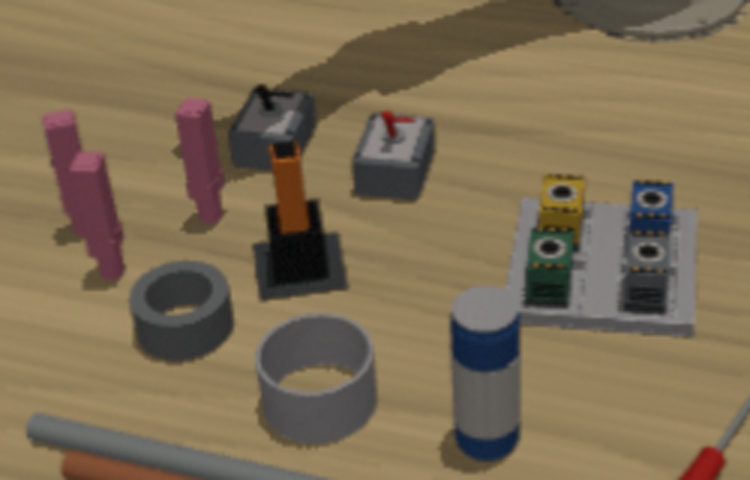

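Both switches are off and the thermometer is in its holster at (287,215). Green (550,255) was nudged inside its pocket, so I'll take a close look before handing in.

Request:
move_arm(steps=[{"claw":0,"tx":-2,"ty":0,"tz":0,"ax":-0.062,"ay":0,"az":0},{"claw":0,"tx":-0.5,"ty":-1.9,"tz":3.6,"ax":0,"ay":0,"az":0},{"claw":0,"tx":-0.5,"ty":-1.9,"tz":3.6,"ax":0,"ay":0,"az":0},{"claw":0,"tx":-0.5,"ty":-1.9,"tz":3.6,"ax":0,"ay":0,"az":0},{"claw":0,"tx":-0.5,"ty":-1.9,"tz":3.6,"ax":0,"ay":0,"az":0},{"claw":0,"tx":-0.5,"ty":-1.9,"tz":3.6,"ax":0,"ay":0,"az":0},{"claw":0,"tx":-0.5,"ty":-1.9,"tz":3.6,"ax":0,"ay":0,"az":0},{"claw":0,"tx":-0.5,"ty":-1.9,"tz":3.6,"ax":0,"ay":0,"az":0},{"claw":0,"tx":0,"ty":-1.6,"tz":3.3,"ax":0,"ay":0,"az":0},{"claw":0,"tx":0,"ty":0,"tz":0,"ax":0,"ay":0,"az":0}])

```text
time: 58.18
ee_pos: [0.4993, -0.0163, 0.2676]
tcp_rot: [0.541, -0.455, -0.541, -0.455]
contact_force: [-0.3, -0.6, 0.1]
grip_width: -0.002
```

Run:
```python
from meas import *
st()
P,I,X=look('wrist','w7.png',MODS)
for k,(x,y,z) in MODS.items():
    q=(abs(X[...,0]-x)<.02)&(abs(X[...,1]-y)<.02)&(abs(X[...,2]-.06)<.01)
    p=X[q];A=np.c_[p[:,:2],np.ones(len(p))];s=np.linalg.lstsq(A,p[:,2],rcond=None)[0];print(k,'slope',np.round(s[:2],3))
```

```text
t 58.17 tcp [ 0.4993 -0.0163  0.2676] x [ 0.001 -0.    -1.   ] z [-0.17   0.985 -0.   ] F [-0.3 -0.6  0.1] g -0.002
yellow c [515.7  15.6] size [60. 40.] long ang 9.6 z 0.0598
blue c [502.2 101.1] size [60. 41.] long ang 10.1 z 0.0596
grey c [579.3 114.2] size [60. 41.] long ang 9.6 z 0.0594
green c [596.6  25.4] size [55. 40.] long ang 11.4 z 0.0594
yellow slope [-0.001 -0.002]
blue slope [-0.01   0.018]
grey slope [-0.008  0.018]
green slope [ 0.001 -0.024]
```

View pics/w7.png

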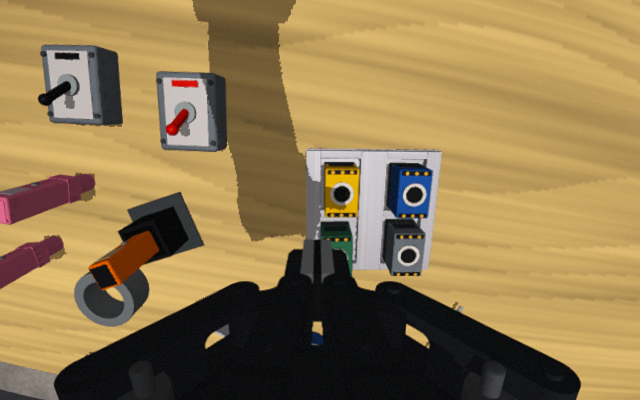

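Request:
move_arm(steps=[{"claw":0,"tx":-1,"ty":0,"tz":4.5,"ax":0,"ay":0,"az":0},{"claw":0,"tx":-1,"ty":0,"tz":4.5,"ax":0,"ay":0,"az":0},{"claw":0,"tx":0,"ty":0,"tz":4.5,"ax":0,"ay":0,"az":0},{"claw":0,"tx":0,"ty":0,"tz":0,"ax":0,"ay":0,"az":0},{"claw":0,"tx":0,"ty":0,"tz":0,"ax":0,"ay":0,"az":0}])

```text
time: 58.85
ee_pos: [0.477, 0.1127, 0.2879]
tcp_rot: [0.54, -0.457, -0.539, -0.456]
contact_force: [-0.2, -0.8, 0.0]
grip_width: -0.004
```

Run:
```python
from meas import *
st()
MODS['green']=(.598,.025,.06)
P,I,X=look('wrist',None,MODS)
for k,(x,y,z) in MODS.items():
    q=(abs(X[...,0]-x)<.017)&(abs(X[...,1]-y)<.017)&(abs(X[...,2]-.06)<.006)
    p=X[q];A=np.c_[p[:,:2],np.ones(len(p))];s=np.linalg.lstsq(A,p[:,2],rcond=None)[0];print(k,'slope',np.round(s[:2],3),len(p))
bats()
```

```text
t 58.85 tcp [0.477  0.1127 0.2879] x [ 0.001 -0.003 -1.   ] z [-0.165  0.986 -0.003] F [-0.2 -0.8  0. ] g -0.004
yellow c [515.7  16.6] size [60. 41.] long ang 9.9 z 0.0598
blue c [502.7 100.6] size [61. 39.] long ang 9.7 z 0.0598
grey c [566.8 111.4] size [33. 40.] long ang 100.2 z 0.0596
green c [598.4  26.7] size [59. 40.] long ang 10.9 z 0.0596
yellow slope [ 0.009 -0.003] 716
blue slope [ 0.005 -0.004] 716
grey slope [0.057 0.012] 162
green slope [0.005 0.015] 588
scene fan bat x offset mm 17.0 21
scene supply bat x offset mm 19.0 17
side fan bat x offset mm 14.0 46
side supply bat x offset mm 15.0 30
```

Green is upright, on its pocket floor, and about 5 mm off centre (limit 13 mm). Everything else is in place and nothing is being touched.

```bash
python3 -c "
from bench import sign_off
print(sign_off())"
```

```text
the job is handed in; nothing more can be done
None
```

The whole sequence is done and handed in, at about 59 s of the 210 s allowed. `sign_off()` gives no verdict, so what follows is from my own checks.

- **Sequence:** All four modules were present, and each went upright into its own pocket. I switched the fan on, then the supply. The thermometer was held for over 2 s each on blue, yellow, green and grey, with its nose about 54 mm above the dot and 1 mm or less off it by my estimate. It then went back into its holster, the supply was switched off, and after it the fan.
- **Last checks:** Both bats read off in the scene and side cameras. The thermometer, measured just after release, was upright in the holster with its top at 140 mm. Yellow and blue were within 2 mm of their pocket centres with level tops.
- **Green disagreed with where I placed it:** After the supply was switched off it had shifted inside its pocket. It now sits about 5 mm off centre (limit 13 mm), upright and on the floor, so I left it.
- **Grey was not fully visible at the end:** A finger hid part of it in the final wrist picture, so that reading is unreliable. The wrist view just before it put grey within 1 mm of its pocket centre.
- **Bystanders:** The other things on the bench were not touched. I saw no change in the pictures but did not measure their positions.

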